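# Load the blank magazine of the tool grinder

## Robot

A 6-joint arm with a two-finger parallel gripper is mounted at the origin on the work surface. World frame = base frame: x ahead of the robot, y to its left, z up, the work surface at z = 0. Lengths are in m, angles in rad, forces in N, time in s.
With the tool pointing down it reaches from about 0.3 to 0.775 m from the base axis. Payload 14.6 kg.
Tool frame: the origin (TCP) lies midway between the tips of the shut fingers; the grasp point (between the pads) lies 19 mm behind it; z points along the fingers, y is the direction in which the jaws open and shut (so a half turn about z gives the same grasp; the last joint's range is limited). The gripper opens to 85 mm and grips with 20 to 120 N. Pads are 22 mm wide; open, the fingers measure 114 mm over their backs; the gripper's body (76 mm by 85 mm) begins 54 mm behind the grasp point. The pads swing forward as they close: fully open they stand 13 mm farther back than shut.
Start: joints at [-1.264, 0.3, 1.521, -0, 1.321, -0.067], TCP at [0.201, -0.512, 0.231] pointing down, gripper open.
Joint ranges: [-3.03, 3.03], [-0.79, 2.21], [0.23, 2.52], [-1.04, 4.18], [0, 3.07], [-2.55, 2.55]. Speed limits (rad/s): [2.22, 2.22, 2.57, 3.14, 3.14, 3.14].

## Interface

Orientations are given as a unit quaternion [w, x, y, z].
In Python, from rig import * gives the robot as it stands.
- The arm moves only by the tool play_rows, never from a script. Its argument "increments" is a list of rows, each a list of 3 entries, a list of its own where there are three numbers: the turn, a rotation vector about the tool's x, y, z in rad, then the shift along the tool's x, y, z in cm, then the gripper command: -1 is fully open, 1 is shut, values between are in proportion. A call has exactly 8 rows; each row is the pose to reach, as a shift and turn from the pose commanded when the call began, along the tool's axes at that moment; what a row does not reach only later rows make up. A row lasts 1/10 s, in which the tool goes at most 50 mm and 8.59 degrees, less where a joint would pass 70% of its speed; a pose out of reach is approached as far as the arm can. A call with a gripper value outside its range is refused whole. The fingers move at their own pace and stop on an object; "squeeze" is the grip in N (left out, the last holds). Time passes only in rows, so rows that repeat a pose let the fingers close, or fill a call up. It gives the time, the measured TCP pose, the force and the opening at its end, in the units of the state.
- get_obs(): the state, without advancing time (a new reading comes with each control period).
- capture(name): name is "side" or "top" or "wrist"; returns the picture (480x640x3 uint8, red, green, blue); there is no depth.
- get_calibration(name): a dict with "mtx" (3x3 intrinsics, pixels), "rvec" (rotation vector, rad) and "tvec" (3), from world to camera coordinates, as OpenCV has them. Camera axes: x right, y down, z forward; pixel columns grow to the right and rows downward; lengths in m; the calibration is good to about 2 mm. A picture is of the moment at which its call begins: read the wrist's pose just before it. get_calibration takes no time and is no camera call; for the wrist camera it gives the pose at the moment of the call.
- sign_off(): hands the job in, once; it reports no verdict.
The state is a dict: "t": time; "q": joint angles; "joint_vel": joint speeds; "tau": joint torques, N m; "ee_pos": TCP position; "eef_rot": TCP orientation; "force": force on the tool from outside, world axes, zero at the start; "moment": the same for the moment, N m; "grip_width": finger opening in m.
Only numpy, scipy, OpenCV 4.12 (cv2) and the standard library are available. Lean on these libraries where they do the work, as an engineer would, in place of code of your own. Each camera call takes 0.05 s, during which the arm holds its last target.

## Task

Load the grinder's blank magazine for the next batch: swing its clear splash guard up and back past the balance point so that it stands open by itself, and leave it standing open for the setter's check; then move the setting master out of the magazine and stand it upright in the storage well, and slide the well's cover fully shut over it to keep the grit out. Between the magazine's four guide rods stack the thick lift plate, on it every disc blank lying about, and the knobbed hold-down weight on top, all lying flat and each set down, not dropped, since the blanks chip. Leave the dial gauge, oil bottle and spanner where they are.

Things in the scene. Friction and masses are not known exactly. Their poses are not given: they have to be found in the camera images.
- magazine_seat (a point): centre of the magazine's round seat, 30 mm above the table; z up, x towards the hinge, y along it. Four fixed steel guide rods, 10 mm thick, 61 mm tall above the seat, tips pointed, stand at x = +-25.2, y = +-19.7 mm: a 50 mm disc fits between them with 2 mm to spare all round. The +y and -y sides are open 40 mm wide for fingers that grip along y; the gaps facing x are only 29 mm
- magazine: fixed white blank magazine, turned up to 0.15 rad; origin under the magazine axis, axes as magazine_seat. Base 20 mm high, x -90 to 100 mm, y +-88 mm; two hinge cheeks 8 mm thick, 148 mm tall at x = 61 to 91 mm, y = +-82 mm
- guard_hinge (a point): centre of the guard's hinge axis, 70 mm behind (+x of) the magazine axis and 135 mm above the table; the axis runs along the point's y
- guard (a joint): angle of the clear splash guard in rad: 0 = lying level over the magazine (start), grows as its front edge is lifted up and back; 1.57 = upright; it balances at about 1.6, below that it falls shut, beyond that it falls back onto its stop at 2.05 and stays. About 0.6 kg: lifting the bar takes 2.5 to 4 N
- guard_bar (a point): middle of the guard's black round grip bar, 12 mm thick, 116 mm long along the point's y, 163 mm from the hinge axis; when shut it is on the robot's side, 135 mm above the table. A 37 mm gap lies between bar and clear sheet (4 mm thick, 148 mm wide, front lip turned 32 mm down, 120 mm from the hinge); thin arms join them at y = +-54 to 72 mm. Turns with the guard
- master: setting master, at the start standing in the magazine on the seat under the guard: ground steel disc 50 mm across and 16 mm thick with an upright stem 16 mm thick and 30 mm tall on top (46 mm in all), about 0.28 kg; origin at the centre of its underside, z up along the stem
- lift_plate: lift plate of the magazine: dark steel disc 50 mm across and 22 mm thick, about 0.3 kg, lying flat on the table; origin at the centre of its underside, z up
- weight: hold-down weight: dark steel disc 50 mm across and 12 mm thick with a black round knob 20 mm across and 26 mm tall on top (38 mm in all), about 0.25 kg, standing on the table; origin at the centre of its underside, z up along the knob
- blank1: disc blank (two to four are there, all alike): bright steel disc 50 mm across and 8 mm thick, 0.12 kg, both faces alike, lying flat on the table; origin at its very centre, z square to the faces
- blank2: disc blank (two to four are there, all alike): bright steel disc 50 mm across and 8 mm thick, 0.12 kg, both faces alike, lying flat on the table; origin at its very centre, z square to the faces
- blank3: disc blank (two to four are there, all alike): bright steel disc 50 mm across and 8 mm thick, 0.12 kg, both faces alike, lying flat on the table; origin at its very centre, z square to the faces
- blank4: disc blank (two to four are there, all alike): bright steel disc 50 mm across and 8 mm thick, 0.12 kg, both faces alike, lying flat on the table; origin at its very centre, z square to the faces
- well_floor (a point): centre of the floor of the storage well, 6 mm above the table, in the fixed grey console (66 mm high, turned up to 0.15 rad), which reaches 56 mm to either side of this point in x, 50 mm in -y and 154 mm in +y. The well is 86 mm in x, 88 mm in y and 60 mm deep, open at the top when the cover is back; y of this point runs along the cover's slide towards open
- cover (a joint): position of the flat aluminium sliding cover in m: 0 = shut over the well, 0.100 = fully open, moved along +y of the well_floor point; starts almost fully open; it slides with about 1.5 N of friction and stays where it is left
- cover_grip (a point): middle of the cover's black grip, an upright tab 44 mm long in x, 12 mm thick in y and 26 mm tall, its top 95 mm above the table; this point is 85 mm above the table and moves with the cover; straight above the well's centre when shut. Same axes as well_floor
- gauge: dial gauge on a small stand, base 60 x 50 mm, 117 mm tall, origin under its base; to be left alone
- oil_bottle: white oil bottle, 52 mm across, 130 mm tall, origin under its base; to be left alone
- spanner: spanner lying on the table, 150 mm long; to be left alone
Things that resemble listed ones, but are neither listed nor needed, are in the scene too. Leave any blue look-alike of the blank1 alone.

How it is judged:
On the way, in this order (a step that is already met when the one before it is completed fails the run):
1. the guard stands open past its balance point, at rest and let go (value of joint guard above 1.85 rad and distance between the grasp point and guard_bar above 0.045 m and contact force between the fingers and anything else below 0.3 N and velocity of joint guard between -0.05 and 0.05 rad/s), for 0.3 s.
2. the lift plate lies flat on the magazine seat (horizontal distance between lift_plate and magazine_seat below 0.005 m and z of lift_plate in the frame of magazine_seat between -0.003 and 0.003 m and angle between lift_plate's own z axis and vertical below 0.06 rad), for 0.2 s.
3. all the blanks lie flat on the lift plate between the rods (all of step 2 and horizontal distance between each of blank1, blank2, blank3, blank4 and magazine_seat below 0.005 m and z of blank1 in the frame of magazine_seat between 0.023 and 0.054 m and angle between the z axis of each of blank1, blank2, blank3, blank4 and the z axis of magazine_seat, either way round below 0.06 rad and z of blank2 in the frame of magazine_seat between 0.023 and 0.054 m and z of blank3 in the frame of magazine_seat between 0.023 and 0.054 m and z of blank4 in the frame of magazine_seat between 0.023 and 0.054 m), for 0.2 s.
4. the weight lies flat on top of the stack (all of step 3 and horizontal distance between weight and magazine_seat below 0.005 m and z of weight in the frame of magazine_seat between 0.027 and 0.057 m and angle between weight's own z axis and vertical below 0.06 rad and z of each of blank1, blank2, blank3, blank4 in the frame of weight below -0.001 m), for 0.2 s.
At the end, for the whole second after the job is handed in: guard standing open past 1.85 rad; lift plate on the seat, every present blank above it, weight above all, each within 5 mm of the magazine axis and 0.06 rad of flat; master upright in the well; cover within 4 mm of shut; all at rest (all of step 4 and value of joint guard above 1.85 rad and horizontal distance between master and well_floor below 0.028 m and z of master in the frame of well_floor below 0.004 m and angle between master's own z axis and vertical below 0.06 rad and value of joint cover below 0.004 m and linear speed of each of lift_plate, weight, master, blank1, blank2, blank3, blank4 below 0.02 m/s); the robot touches nothing.
It fails at once if the lift plate, a blank or the weight is dropped between the rods: falls free of everything at over 0.5 m/s (a drop of 13 mm or more) ((horizontal distance between lift_plate and magazine_seat below 0.015 m and z of lift_plate in the frame of magazine_seat below 0.08 m and linear speed of lift_plate above 0.5 m/s and contact force between lift_plate and anything else below 0.3 N) or (horizontal distance between weight and magazine_seat below 0.015 m and z of weight in the frame of magazine_seat below 0.08 m and linear speed of weight above 0.5 m/s and contact force between weight and anything else below 0.3 N) or (horizontal distance between blank1 and magazine_seat below 0.015 m and z of blank1 in the frame of magazine_seat below 0.08 m and linear speed of blank1 above 0.5 m/s and contact force between blank1 and anything else below 0.3 N) or (horizontal distance between blank2 and magazine_seat below 0.015 m and z of blank2 in the frame of magazine_seat below 0.08 m and linear speed of blank2 above 0.5 m/s and contact force between blank2 and anything else below 0.3 N) or (horizontal distance between blank3 and magazine_seat below 0.015 m and z of blank3 in the frame of magazine_seat below 0.08 m and linear speed of blank3 above 0.5 m/s and contact force between blank3 and anything else below 0.3 N) or (horizontal distance between blank4 and magazine_seat below 0.015 m and z of blank4 in the frame of magazine_seat below 0.08 m and linear speed of blank4 above 0.5 m/s and contact force between blank4 and anything else below 0.3 N)).
It fails at once if the dial gauge, the oil bottle or the spanner is moved more than 30 mm or the gauge or bottle is tipped (distance of any of gauge, oil_bottle, spanner from where it was at the start of the episode above 0.03 m or angle between any of gauge, oil_bottle's own z axis and vertical above 0.35 rad).
Of blank1, blank2, blank3, blank4 only 2 to 4 are there at a start; the rules pass over those that are not, and their reading is None.
At some moment in a run one of lift_plate, weight, blank1, blank2, blank3, blank4 may be knocked a few centimetres aside while the robot is not near it.
It also fails if it takes over 210 s, if anything falls off the work surface, if the arm or the gripper's body presses on something with over 40 N, if the wrist force passes 120 N, or if a joint passes its speed limit or range.

## Working session

There is one attempt and no reset: what is moved stays moved. The work goes in short steps, Python scripts to look and compute and a tool call to move; the robot and the scene stay as the last step left them, time stands still between calls to the robot, and variables do not carry over. Pictures are saved under pics/ and viewed, and the job is handed in when it is done.

Besides the shell and the picture viewer there is one more tool, called after "Request:" by a JSON object that holds its "name" and its "arguments". play_rows: Moves the arm, as the interface text tells. Its arguments: {"type":"object","properties":{"increments":{"type":"array"},"squeeze":{"type":"number"}},"required":["increments"]}

```bash
ls -la; mkdir -p pics
python3 - <<'E'
from rig import *
import cv2
o=get_obs();print(o)
for n in("side","top","wrist"):
    c=get_calibration(n);print(n,c)
    cv2.imwrite(f"pics/{n}0.png",capture(n)[:,:,::-1])
E
```

```text
total 12
drwxr-xr-x  3 agent agent 4096 Dec  7 07:17 .
drwxr-xr-x 23 root  root  4096 Dec  7 07:17 ..
drwxr-xr-x  2 agent agent 4096 Dec  7 07:17 pics
{'t': 0.0, 'q': array([-1.26360135e+00,  3.00498982e-01,  1.52159945e+00,  2.00606267e-05,
        1.32068347e+00, -6.66315042e-02]), 'joint_vel': array([ 0.00088385, -0.00175387,  0.00061424, -0.0012001 , -0.00018469,
       -0.00084301]), 'tau': array([-1.41878254e-04, -5.43504274e+01, -3.61796594e+01,  3.90320020e-05,
        4.09165223e-03,  5.90387413e-05]), 'ee_pos': array([ 0.20076325, -0.51179553,  0.23069824]), 'eef_rot': array([-5.91493068e-04,  9.82582806e-01,  1.85824314e-01, -6.17034646e-05]), 'force': array([-0.18430012, -0.90416149, -1.08784953]), 'moment': array([-0.01812872, -0.00613246, -0.02029817]), 'grip_width': 0.08561696741640472}
side {'mtx': array([[537.77751435,   0.        , 319.80499108],
       [  0.        , 537.77751435, 239.11148749],
       [  0.        ,   0.        ,   1.        ]]), 'rvec': array([ 0.68369857, -2.52611165,  1.30630699]), 'tvec': array([0.47641839, 0.25679145, 1.25861674])}
top {'mtx': array([[602.19292668,   0.        , 318.06934964],
       [  0.        , 602.19292668, 252.77750385],
       [  0.        ,   0.        ,   1.        ]]), 'rvec': array([ 2.11780942, -2.1630051 ,  0.18201235]), 'tvec': array([0.00896417, 0.52955005, 1.31033509])}
wrist {'mtx': array([[346.45207088,   0.        , 320.94239984],
       [  0.        , 346.45207088, 242.2244521 ],
       [  0.        ,   0.        ,   1.        ]]), 'rvec': array([-2.36819046,  1.61397917,  0.26352027]), 'tvec': array([-0.54992646, -0.04058547,  0.38116319])}
```

View pics/top0.png

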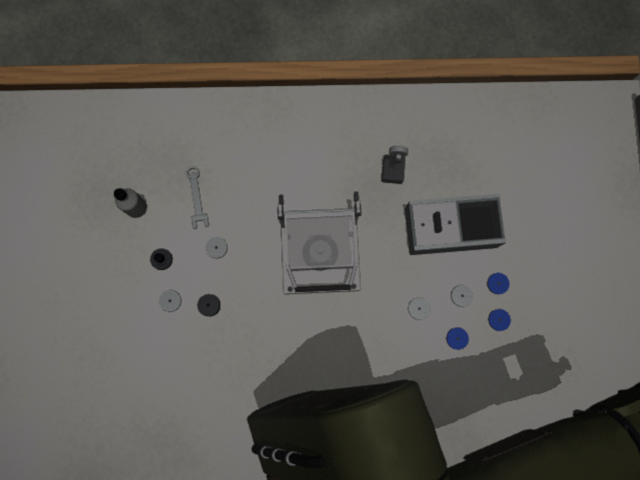

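View pics/side0.png

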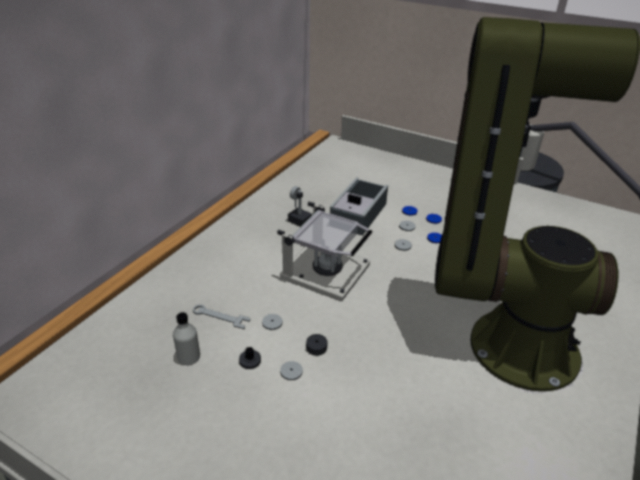

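View pics/wrist0.png

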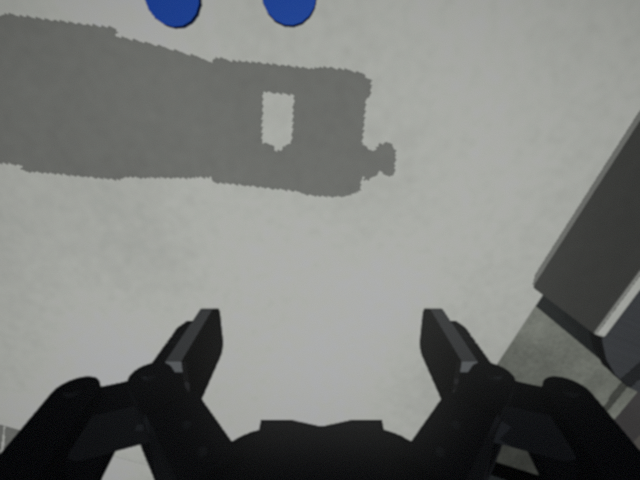

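```bash
cat > h.py <<'E'
from rig import *
import numpy as np, cv2
from scipy.spatial.transform import Rotation as R
def cam(n):
    c=get_calibration(n);return c["mtx"],cv2.Rodrigues(c["rvec"])[0],np.array(c["tvec"]).ravel()
def ray(c,px):
    K,Rm,t=c;d=Rm.T@np.linalg.inv(K)@np.array([px[0],px[1],1.]);return -Rm.T@t,d
def toplane(c,px,z):
    o,d=ray(c,px);return o+d*(z-o[2])/d[2]
def proj(c,P):
    K,Rm,t=c;p=K@(Rm@np.array(P)+t);return p[:2]/p[2]
def Rot(q): return R.from_quat([q[1],q[2],q[3],q[0]])
def down(yaw):  # tool z down, tool y (jaw) along world angle yaw
    y=np.array([np.cos(yaw),np.sin(yaw),0]);z=np.array([0,0,-1.]);x=np.cross(y,z)
    return R.from_matrix(np.c_[x,y,z])
def inc(p,Rt,o=None):
    o=o or get_obs();R0=Rot(o["eef_rot"])
    return (R0.inv()*Rt).as_rotvec().round(4),(R0.inv().apply(np.array(p)-o["ee_pos"])*100).round(2)
def snap(n,name,crop=None,s=1):
    im=capture(n)[:,:,::-1];cc=im
    if crop: x0,y0,x1,y1=crop;cc=cv2.resize(im[y0:y1,x0:x1],None,fx=s,fy=s,interpolation=cv2.INTER_CUBIC)
    cv2.imwrite(f"pics/{name}.png",cc);return im
E
python3 - <<'E'
from h import *
im=snap("top","topA",(100,140,300,340),4)
cv2.imwrite("pics/topB.png",cv2.resize(im[140:350,260:520],None,fx=3,fy=3,interpolation=cv2.INTER_CUBIC))
E
```

```text
(no output)
```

View pics/topA.png

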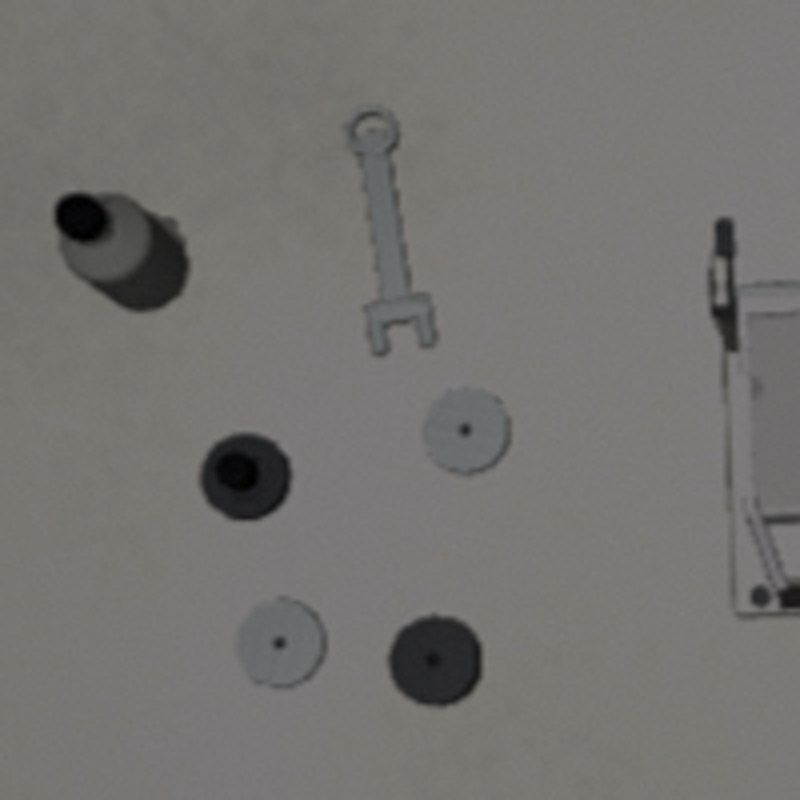

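View pics/topB.png

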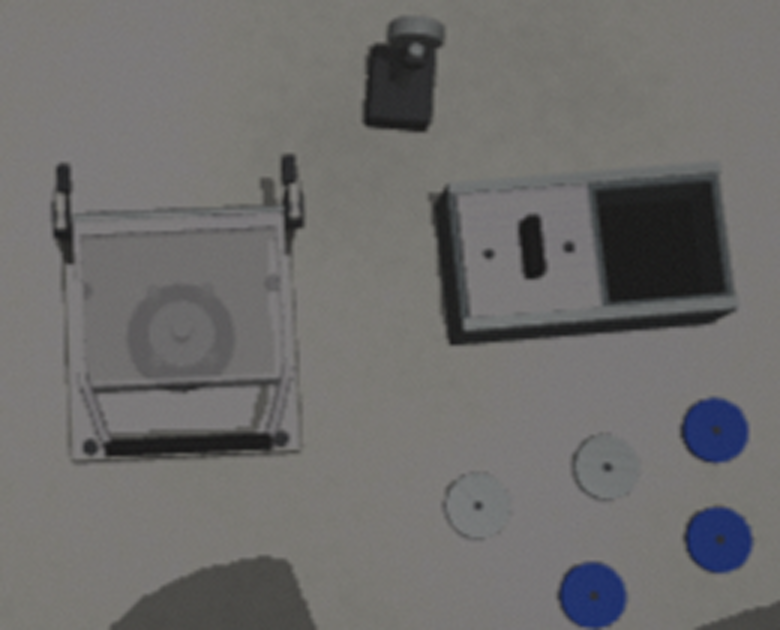

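Run:
```python
from h import *
c=cam("top")
im=capture("top");hsv=cv2.cvtColor(im,cv2.COLOR_RGB2HSV)
B=lambda x,y:(260+x/3,140+y/3)
def disc(px,z,name):
    # local circle: threshold vs background
    x,y=px;s=18;g=cv2.cvtColor(im,cv2.COLOR_RGB2LAB)[y-s:y+s,x-s:x+s].astype(int)
    bg=np.median(np.r_[g[0],g[-1],g[:,0],g[:,-1]],0)
    m=(np.abs(g-bg).sum(2)>12).astype(np.uint8)
    m=cv2.morphologyEx(m,cv2.MORPH_OPEN,np.ones((3,3),np.uint8))
    cs,_=cv2.findContours(m,cv2.RETR_EXTERNAL,cv2.CHAIN_APPROX_NONE);k=max(cs,key=cv2.contourArea)
    (u,v),r=cv2.minEnclosingCircle(k);M=cv2.moments(k);uu,vv=M['m10']/M['m00'],M['m01']/M['m00']
    print(name,(round(uu+x-s,1),round(vv+y-s,1)),r,toplane(c,(uu+x-s,vv+y-s),z).round(4))
disc((216,247),.008,"bA");disc((171,300),.008,"bB");disc((419,308),.008,"bC");disc((462,296),.008,"bD")
disc((208,305),.022,"lift");disc((161,259),.01,"weight")
for n,p,z in[("barL",(105,445),.135),("barR",(272,441),.135),("baseFL",(70,458),.02),("baseFR",(300,449),.02),
 ("seat?",(181,335),.046),("conTL",(447,186),.066),("conTR",(719,165),.066),("conBR",(736,306),.066),("conBL",(463,330),.066),
 ("grip top",(531,218),.095),("gripbot",(534,276),.095),("gauge",(400,90),0),("lipL",(90,388),.135),("hingeL",(62,200),.135),("hingeR",(291,193),.135),
 ("wellTL",(592,186),.066),("wellBR",(733,298),.066)]:
    print(n,toplane(c,B(*p),z).round(4))
```

```text
bA (216.6, 247.7) 11.339338302612305 [0.5521 0.2313 0.008 ]
bB (170.2, 300.0) 11.735008239746094 [0.4336 0.3359 0.008 ]
bC (419.0, 308.0) 1.414313554763794 [ 0.4034 -0.2293  0.008 ]
bD (461.6, 295.4) 2.12142014503479 [ 0.4299 -0.328   0.008 ]
lift (208.6, 304.9) 12.561090469360352 [0.4194 0.2463 0.022 ]
weight (161.0, 258.9) 11.99056625366211 [0.5283 0.3583 0.01  ]
barL [0.4409 0.0481 0.135 ]
barR [ 0.4413 -0.0674  0.135 ]
baseFL [0.4436 0.078  0.02  ]
baseFR [ 0.4468 -0.0955  0.02  ]
seat? [ 0.5315 -0.0073  0.046 ]
conTL [ 0.637  -0.2083  0.066 ]
conTR [ 0.649 -0.413  0.066]
conBR [ 0.5415 -0.418   0.066 ]
conBL [ 0.5277 -0.2151  0.066 ]
grip top [ 0.6046 -0.2636  0.095 ]
gripbot [ 0.5615 -0.2635  0.095 ]
gauge [ 0.7321 -0.1856  0.    ]
lipL [0.4809 0.0579 0.135 ]
hingeL [0.6152 0.0757 0.135 ]
hingeR [ 0.617  -0.0862  0.135 ]
wellTL [ 0.6348 -0.3167  0.066 ]
wellBR [ 0.5476 -0.4162  0.066 ]
```

```bash
cat >> h.py <<'E'
def show(px,py,pz,yaw):
    r,s=inc((px,py,pz),down(yaw));print("turn",list(r),"shift",list(s))
E
python3 - <<'E'
from h import *
K,Rm,t=cam("wrist");o=get_obs();R0=Rot(o["eef_rot"])
print("cam in tool",R0.inv().apply(-Rm.T@t-o["ee_pos"]).round(4));print((R0.inv().as_matrix()@Rm.T).round(3))
show(.36,-.01,.32,0.0)
E
```

```text
cam in tool [ 0.0818  0.0007 -0.1427]
[[ 0.    -0.949 -0.315]
 [ 1.     0.001 -0.001]
 [ 0.001 -0.315  0.949]]
turn [np.float64(-0.0005), np.float64(-0.0004), np.float64(-1.197)] shift [np.float64(33.15), np.float64(-40.92), np.float64(-8.87)]
```

Request:
{"name": "play_rows", "arguments": {"increments": [[[0, 0, -0.15], [4, -5, -3], -1], [[0, 0, -0.3], [8, -10, -6], -1], [[0, 0, -0.45], [12, -15, -9], -1], [[0, 0, -0.6], [16, -20, -9], -1], [[0, 0, -0.75], [20, -25, -9], -1], [[0, 0, -0.9], [24, -29.5, -9], -1], [[0, 0, -1.05], [28, -34.5, -9], -1], [[0, 0, -1.197], [32, -39.5, -9], -1]]}}

```text
t: 1.05
ee_pos: [0.3167, -0.1439, 0.3184]
eef_rot: [0.001, 0.705, 0.709, 0.0]
force: [0.8, -0.5, -0.4]
grip_width: 0.0856
```

Run:
```python
from h import *
show(.42,-.01,.30,0.0)
```

```text
turn [np.float64(0.0009), np.float64(0.0005), np.float64(0.0056)] shift [np.float64(13.33), np.float64(10.4), np.float64(1.85)]
```

Request:
{"name": "play_rows", "arguments": {"increments": [[[0, 0, 0], [4.4, 3.5, 0.6], 0.3], [[0, 0, 0], [8.9, 7, 1.2], 0.3], [[0, 0, 0], [13.3, 10.4, 1.8], 0.3], [[0, 0, 0], [13.3, 10.4, 1.8], 0.3], [[0, 0, 0], [13.3, 10.4, 1.8], 0.3], [[0, 0, 0], [13.3, 10.4, 1.8], 0.3], [[0, 0, 0], [13.3, 10.4, 1.8], 0.3], [[0, 0, 0], [13.3, 10.4, 1.8], 0.3]]}}

```text
t: 1.85
ee_pos: [0.4204, -0.0135, 0.3004]
eef_rot: [0.0, 0.708, 0.707, 0.0]
force: [-0.3, 0.1, 0.5]
grip_width: 0.0301
```

Run:
```python
from h import *
o=get_obs();print(o["t"],o["ee_pos"],o["grip_width"],o["q"])
snap("wrist","w1");snap("top","t1",(230,140,420,330),4)
```

```text
1.85 [ 0.4204073  -0.01353275  0.30038811] 0.030096813823566576 [-1.19271691e-01 -4.54419069e-02  1.74899414e+00 -5.24083845e-05
  1.43741946e+00 -1.17873510e-01]
```

View pics/w1.png

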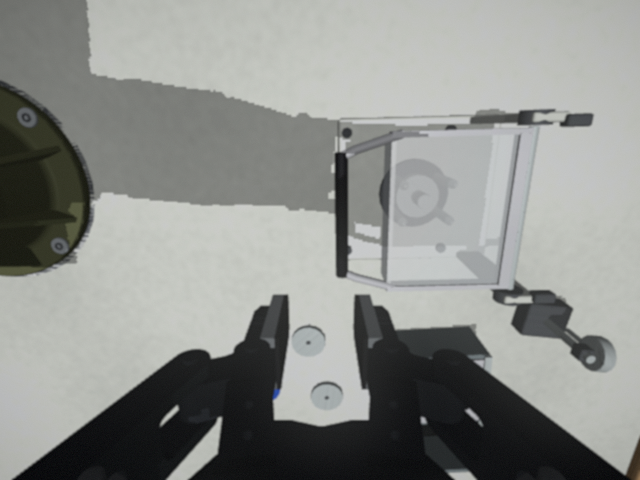

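Run:
```python
from h import *
c=cam("wrist");im=cv2.imread("pics/w1.png")
g=im.max(2);m=(g[145:285,325:360]<45).astype(np.uint8)
n,l,s,ce=cv2.connectedComponentsWithStats(m);k=1+np.argmax(s[1:,4]);print(s[k],ce[k])
ys,xs=np.where(l==k);xs=xs+325;ys=ys+145
for yy in (ys.min(),165,215,260,ys.max()):
    q=xs[ys==yy];print(yy,q.min(),q.max(),toplane(c,(q.mean(),yy),.135).round(4))
t=cam("top")
for p in [(412,192)]: print(toplane(c,p,.076))
```

```text
[  11    8   11  108 1027] [16.11197663 56.70983447]
153 338 339 [0.4367 0.0463 0.135 ]
165 336 346 [0.439  0.0362 0.135 ]
215 337 346 [ 0.4402 -0.0086  0.135 ]
260 345 345 [ 0.4444 -0.0527  0.135 ]
260 345 345 [ 0.4444 -0.0527  0.135 ]
[0.51848718 0.00189283 0.076     ]
```

View pics/t1.png

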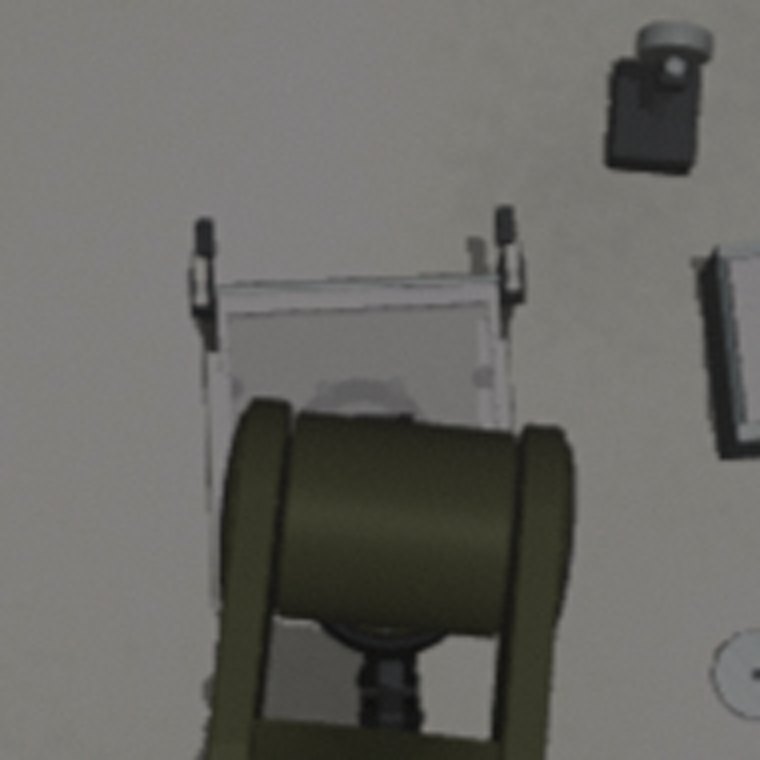

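Request:
{"name": "play_rows", "arguments": {"increments": [[[0, 0, 0], [0.4, 2.0, 3], 0.3], [[0, 0, 0], [0.4, 2.0, 7], 0.3], [[0, 0, 0], [0.4, 2.0, 11], 0.3], [[0, 0, 0], [0.4, 2.0, 15], 0.3], [[0, 0, 0], [0.4, 2.0, 18.2], 0.3], [[0, 0, 0], [0.4, 2.0, 18.2], 0.3], [[0, 0, 0], [0.4, 2.0, 18.2], 1], [[0, 0, 0], [0.4, 2.0, 18.2], 1]], "squeeze": 25}}

```text
t: 2.75
ee_pos: [0.4391, -0.009, 0.1192]
eef_rot: [-0.001, 0.707, 0.707, -0.002]
force: [-18.8, -2.3, -0.2]
grip_width: 0.0109
```

Run:
```python
from h import *
o=get_obs();print(o["t"],o["ee_pos"],o["grip_width"],o["force"],o["moment"])
snap("side","s2",(200,100,480,310),2.8);
# arc plan
h=np.array([.4405+.163,.135])
for th in np.arange(0,2.06,.15):
    p=h+.163*np.array([-np.cos(th),np.sin(th)]);print(round(th,2),((p-[.4405,.135])*100).round(1))
```

```text
2.75 [ 0.43910787 -0.00899209  0.11918583] 0.010933183194300054 [-18.8474804   -2.25220157  -0.240763  ] [-0.30141002  3.12149583  0.23691385]
0.0 [0. 0.]
0.15 [0.2 2.4]
0.3 [0.7 4.8]
0.45 [1.6 7.1]
0.6 [2.8 9.2]
0.75 [ 4.4 11.1]
0.9 [ 6.2 12.8]
1.05 [ 8.2 14.1]
1.2 [10.4 15.2]
1.35 [12.7 15.9]
1.5 [15.1 16.3]
1.65 [17.6 16.2]
1.8 [20.  15.9]
1.95 [22.3 15.1]
```

View pics/s2.png

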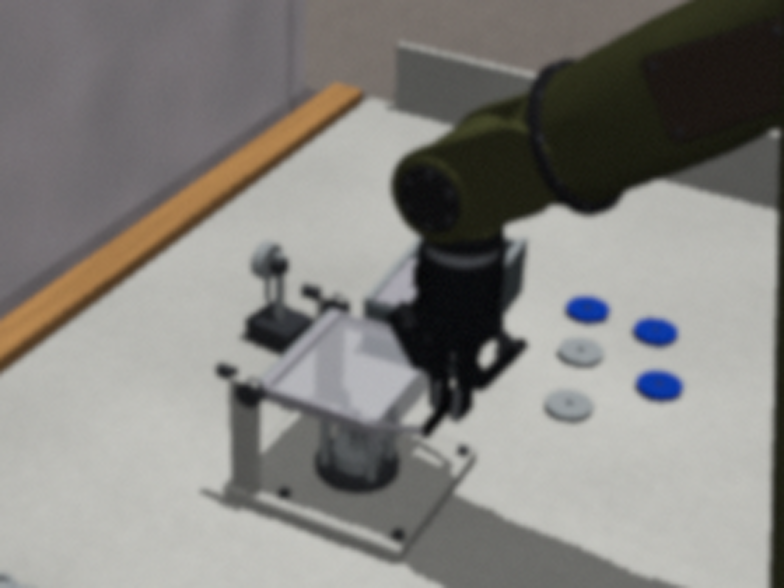

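Run:
```python
import numpy as np
for a in (0,.8,1.4):
    f=lambda th:16.3*np.array([-np.cos(th),-np.sin(th)])
    st=.1 if a<.8 else .075
    print([ (round(a+st*i,3),(f(a+st*i)-f(a)).round(2).tolist()) for i in range(1,9)])
```

```text
[(0.1, [0.08, -1.63]), (0.2, [0.32, -3.24]), (0.3, [0.73, -4.82]), (0.4, [1.29, -6.35]), (0.5, [2.0, -7.81]), (0.6, [2.85, -9.2]), (0.7, [3.83, -10.5]), (0.8, [4.94, -11.69])]
[(0.875, [0.91, -0.82]), (0.95, [1.87, -1.57]), (1.025, [2.9, -2.24]), (1.1, [3.96, -2.83]), (1.175, [5.07, -3.35]), (1.25, [6.22, -3.78]), (1.325, [7.39, -4.12]), (1.4, [8.59, -4.37])]
[(1.475, [1.21, -0.16]), (1.55, [2.43, -0.23]), (1.625, [3.65, -0.21]), (1.7, [4.87, -0.1]), (1.775, [6.08, 0.1]), (1.85, [7.26, 0.39]), (1.925, [8.42, 0.77]), (2.0, [9.55, 1.24])]
```

Request:
{"name": "play_rows", "arguments": {"increments": [[[0, 0, 0], [0, -0.05, -1.6], 1], [[0, 0, 0], [0, 0.2, -3.2], 1], [[0, 0, 0], [0, 0.6, -4.8], 1], [[0, 0, 0], [0, 1.15, -6.35], 1], [[0, 0, 0], [0, 1.85, -7.8], 1], [[0, 0, 0], [0, 2.7, -9.2], 1], [[0, 0, 0], [0, 3.7, -10.5], 1], [[0, 0, 0], [0, 4.8, -11.7], 1]], "squeeze": 25}}

```text
t: 3.6
ee_pos: [0.4872, -0.008, 0.2389]
eef_rot: [-0.001, 0.707, 0.707, -0.0]
force: [-23.0, 9.0, 15.8]
grip_width: 0.0112
```

Request:
{"name": "play_rows", "arguments": {"increments": [[[0, 0, 0], [0.05, 0.8, -0.95], 1], [[0, 0, 0], [0.05, 1.7, -1.75], 1], [[0, 0, 0], [0.05, 2.75, -2.4], 1], [[0, 0, 0], [0.05, 3.8, -3.0], 1], [[0, 0, 0], [0.05, 4.95, -3.5], 1], [[0, 0, 0], [0.05, 6.1, -3.95], 1], [[0, 0, 0], [0.05, 7.25, -4.3], 1], [[0, 0, 0], [0.05, 8.5, -4.55], 1]]}}

```text
t: 4.4
ee_pos: [0.574, -0.0076, 0.2841]
eef_rot: [0.001, 0.707, 0.707, 0.002]
force: [-2.0, 6.6, 3.3]
grip_width: 0.0107
```

Request:
{"name": "play_rows", "arguments": {"increments": [[[0, 0, 0], [0, 1.2, -0.15], 1], [[0, 0, 0], [0, 2.4, -0.25], 1], [[0, 0, 0], [0, 3.65, -0.2], 1], [[0, 0, 0], [0, 4.85, -0.1], 1], [[0, 0, 0], [0, 6.1, 0.1], 1], [[0, 0, 0], [0, 7.25, 0.4], 1], [[0, 0, 0], [0, 8.4, 0.75], 1], [[0, 0, 0], [0, 9.4, 1.15], 1]]}}

```text
t: 5.2
ee_pos: [0.6683, -0.0071, 0.2721]
eef_rot: [0.001, 0.707, 0.708, 0.002]
force: [-0.1, 7.9, 1.3]
grip_width: 0.0109
```

Now open gently and lift straight off.

Request:
{"name": "play_rows", "arguments": {"increments": [[[0, 0, 0], [0, 0, 0], 0.2], [[0, 0, 0], [0, 0, 0], 0.2], [[0, 0, 0], [0, 0, -1], 0.2], [[0, 0, 0], [0, -0.3, -3], 0.2], [[0, 0, 0], [0, -0.6, -5], 0.2], [[0, 0, 0], [0, -1, -7], 0.2], [[0, 0, 0], [0, -1, -8], 0.2], [[0, 0, 0], [0, -1, -8], 0.2]]}}

```text
t: 6.0
ee_pos: [0.6578, -0.0084, 0.3515]
eef_rot: [0.001, 0.707, 0.707, 0.001]
force: [-0.1, 0.3, -0.3]
grip_width: 0.0344
```

Run:
```python
from h import *
o=get_obs();print(o["t"],o["ee_pos"],o["grip_width"],o["force"],o["q"])
snap("side","s3",(200,60,480,310),2.4);snap("wrist","w3")
```

```text
6.0 [ 0.65776825 -0.0083826   0.35154494] 0.03441545356522432 [-0.09550677  0.34920451 -0.34295217] [-6.84031521e-02  5.08699245e-01  9.60591840e-01 -1.90852265e-05
  1.66879319e+00 -6.82375418e-02]
```

View pics/s3.png

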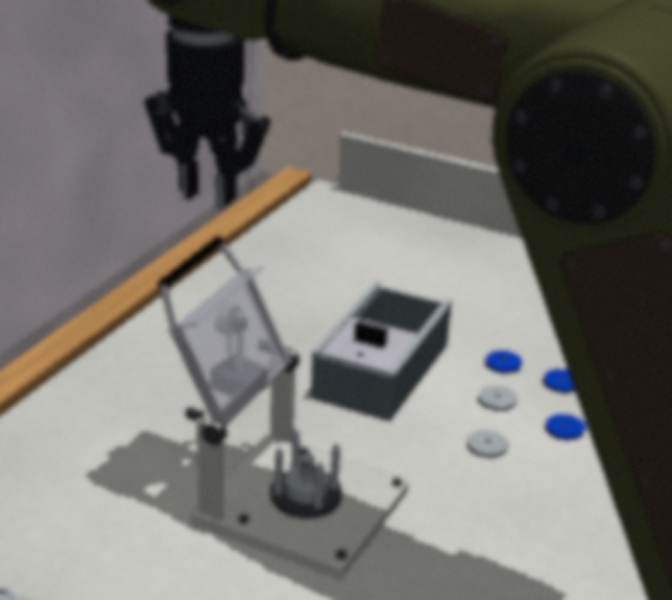

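View pics/w3.png

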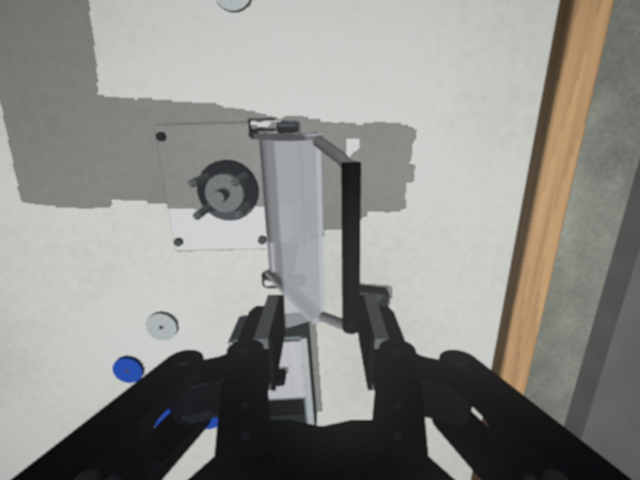

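Run:
```python
from h import *
show(.44,-.008,.32,np.pi/2)
```

```text
turn [np.float64(-0.0004), np.float64(-0.0004), np.float64(-1.5709)] shift [np.float64(0.03), np.float64(-21.76), np.float64(2.87)]
```

Request:
{"name": "play_rows", "arguments": {"increments": [[[0, 0, 0], [0, -4.5, 0], -1], [[0, 0, -0.14], [0, -9, 0], -1], [[0, 0, -0.28], [0, -13.5, 0], -1], [[0, 0, -0.42], [0, -17.5, 1], -1], [[0, 0, -0.56], [0, -20, 2], -1], [[0, 0, -0.7], [0, -21.7, 2.9], -1], [[0, 0, -0.84], [0, -21.7, 2.9], -1], [[0, 0, -0.98], [0, -21.7, 2.9], -1]]}}

```text
t: 6.9
ee_pos: [0.44, -0.0082, 0.3192]
eef_rot: [-0.001, 0.288, 0.958, -0.0]
force: [-0.6, 1.0, 0.1]
grip_width: 0.0855
```

Request:
{"name": "play_rows", "arguments": {"increments": [[[0, 0, -0.14], [0, 0, 0], -1], [[0, 0, -0.28], [0, 0, 0], -1], [[0, 0, -0.42], [0, 0, 0], -1], [[0, 0, -0.56], [0, 0, 0], -1], [[0, 0, -0.591], [0, 0, 0], -1], [[0, 0, -0.591], [0, 0, 0], -1], [[0, 0, -0.591], [0, 0, 0], -1], [[0, 0, -0.591], [0, 0, 0], -1]]}}

```text
t: 7.7
ee_pos: [0.4407, -0.0083, 0.3198]
eef_rot: [-0.0, 0.0, 1.0, 0.0]
force: [-0.8, -0.4, 0.3]
grip_width: 0.0854
```

Run:
```python
from h import *
o=get_obs();print(o["t"],o["ee_pos"],o["eef_rot"],o["q"])
snap("wrist","w4")
```

```text
7.7 [ 0.4406511  -0.00825213  0.31976938] [-2.73510600e-04  4.04799449e-04  9.99999879e-01  5.03840514e-05] [-1.01890036e-01 -6.35632743e-03  1.66685170e+00  4.50090162e-05
  1.48165170e+00 -1.67188078e+00]
```

View pics/w4.png

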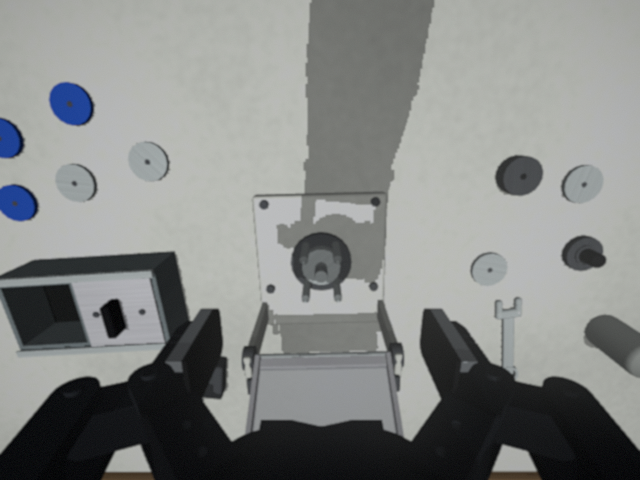

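Run:
```python
import cv2
im=cv2.imread("pics/w4.png");cv2.imwrite("pics/w4c.png",cv2.resize(im[180:320,240:400],None,fx=5,fy=5,interpolation=cv2.INTER_CUBIC)[:600*700//700])
cv2.imwrite("pics/w4d.png",cv2.resize(im[240:370,0:200],None,fx=4,fy=4,interpolation=cv2.INTER_CUBIC))
```

```text
(no output)
```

View pics/w4c.png

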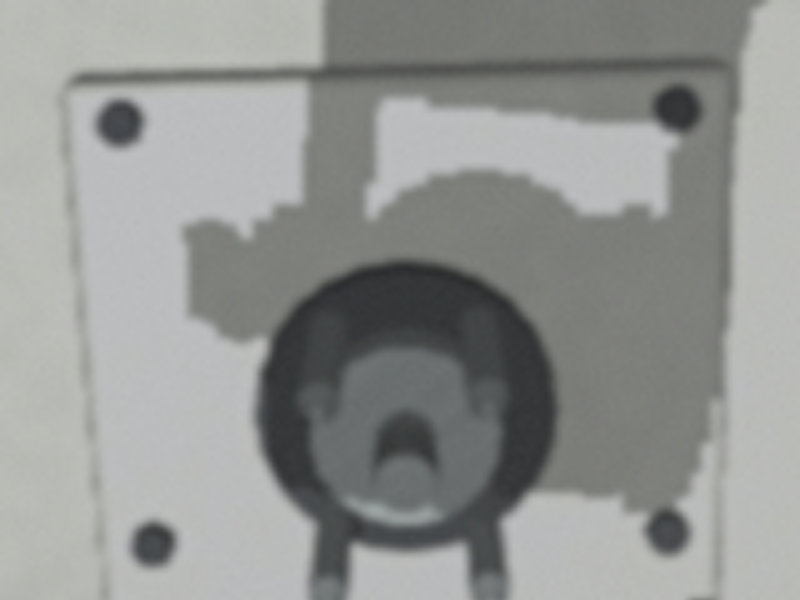

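View pics/w4d.png

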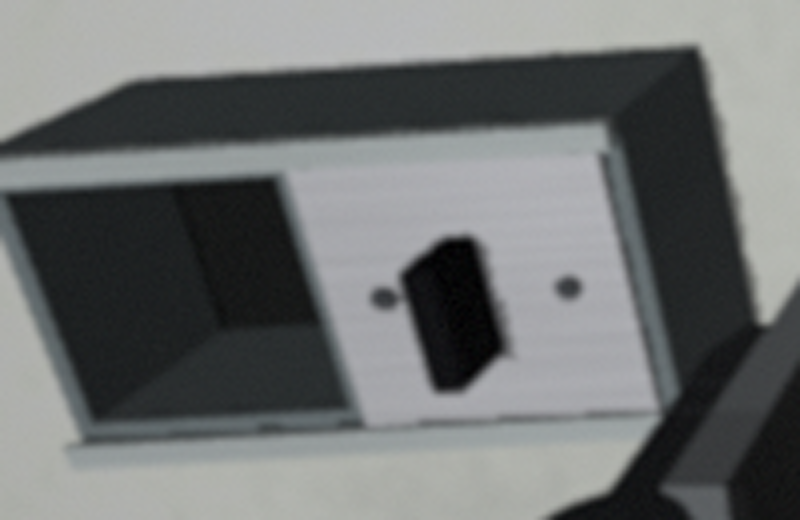

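Run:
```python
from h import *
c=cam("wrist");C=lambda x,y,z:toplane(c,(240+x/5,180+y/5),z).round(4)
for n,a in dict(rFL=(318,395,.088),rFR=(488,395,.088),rRL=(327,588,.088),rRR=(490,588,.088),bL=(66,85,.02),bR=(729,68,.02),stem=(405,470,.076),seatc=(407,405,.03),s1=(121,122,.02),s2=(677,107,.02),s3=(153,545,.02),s4=(667,532,.02)).items(): print(n,C(*a))
# disks
D=lambda x,y,z:toplane(c,(x/4,240+y/4),z).round(4)
for n,a in dict(conFL=(0,155,.066),conFR=(608,122,.066),conRR=(680,405,.066),rearL=(70,450,.066),wellTR=(285,178,.066),wellBR=(355,412,.064),wellBL=(90,428,.06),gripA=(440,250,.095),gripB=(475,240,.095),gripC=(435,388,.095),gripD=(463,388,.095)).items(): print(n,D(*a))
im=cv2.imread("pics/w4.png")
```

```text
rFL [ 0.5053 -0.0284  0.088 ]
rFR [0.5053 0.011  0.088 ]
rRL [ 0.555 -0.027  0.088]
rRR [0.555  0.0122 0.088 ]
bL [ 0.4459 -0.0956  0.02  ]
bR [0.4416 0.0752 0.02  ]
stem [ 0.5294 -0.0082  0.076 ]
seatc [ 0.5306 -0.0076  0.03  ]
s1 [ 0.4556 -0.0819  0.02  ]
s2 [0.4517 0.0623 0.02  ]
s3 [ 0.5768 -0.0792  0.02  ]
s4 [0.5729 0.0655 0.02  ]
conFL [ 0.5399 -0.409   0.066 ]
conFR [ 0.5289 -0.2176  0.066 ]
conRR [ 0.631  -0.2093  0.066 ]
rearL [ 0.6484 -0.4171  0.066 ]
wellTR [ 0.5479 -0.3219  0.066 ]
wellBR [ 0.6349 -0.3196  0.064 ]
wellBL [ 0.644  -0.4141  0.06  ]
gripA [ 0.5576 -0.2584  0.095 ]
gripB [ 0.5543 -0.2474  0.095 ]
gripC [ 0.605 -0.269  0.095]
gripD [ 0.605  -0.2605  0.095 ]
```

Run:
```python
from h import *
show(.5303,-.008,.13,np.pi/2+.025)
```

```text
turn [np.float64(0.0), np.float64(-0.0004), np.float64(-0.0256)] shift [np.float64(-8.97), np.float64(0.03), np.float64(18.98)]
```

Request:
{"name": "play_rows", "arguments": {"increments": [[[0, 0, -0.025], [-3, 0, 4], -0.4], [[0, 0, -0.025], [-6, 0, 8], -0.4], [[0, 0, -0.025], [-9, 0, 12], -0.4], [[0, 0, -0.025], [-9, 0, 16], -0.4], [[0, 0, -0.025], [-9, 0, 19], -0.4], [[0, 0, -0.025], [-9, 0, 19], -0.4], [[0, 0, -0.025], [-9, 0, 19], -0.4], [[0, 0, -0.025], [-9, 0, 19], -0.4]]}}

```text
t: 8.55
ee_pos: [0.5316, -0.0083, 0.1322]
eef_rot: [0.002, -0.013, 1.0, -0.0]
force: [0.3, 1.0, 0.7]
grip_width: 0.0596
```

Run:
```python
from h import *
o=get_obs();print(o["t"],o["ee_pos"],o["eef_rot"],o["grip_width"])
snap("wrist","w5")
c=cam("wrist")
Rm=R.from_euler('z',.025);S=np.array([.5303,-.008,.03])
for p in [(-.0252,-.0197,.061),(-.0252,.0197,.061),(.0252,-.0197,.061),(.0252,.0197,.061),(0,0,.046)]: print(proj(c,S+Rm.apply(p)).round(1))
```

```text
8.55 [ 0.53162124 -0.00830663  0.13222571] [ 1.59550886e-03 -1.25260634e-02  9.99920262e-01 -1.50488076e-04] 0.05961255483617963
[286.3 229.4]
[357.7 229.4]
[289.  310.2]
[354.8 310.2]
[321.9 261.8]
```

View pics/w5.png

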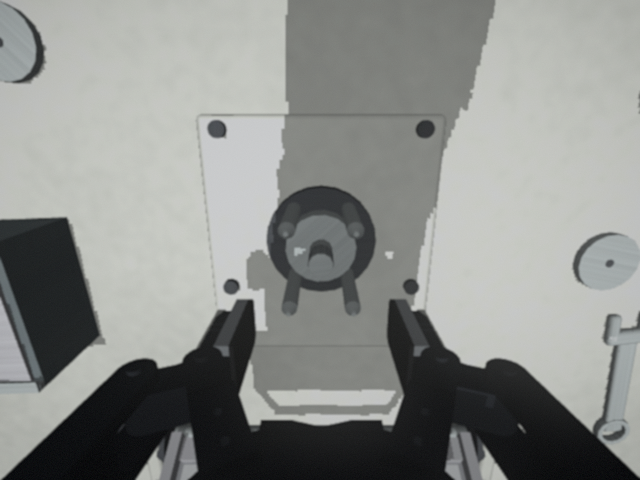

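Request:
{"name": "play_rows", "arguments": {"increments": [[[0, 0, 0], [0, 0, 3], -0.4], [[0, 0, 0], [0, 0, 6], -0.4], [[0, 0, 0], [0, 0, 7.8], -0.4], [[0, 0, 0], [0, 0, 7.8], -0.4], [[0, 0, 0], [0, 0, 7.8], 1], [[0, 0, 0], [0, 0, 7.8], 1], [[0, 0, 0], [0, 0, 7.8], 1], [[0, 0, 0], [0, 0, 7.8], 1]], "squeeze": 40}}

```text
t: 9.4
ee_pos: [0.5314, -0.0083, 0.0535]
eef_rot: [0.001, -0.013, 1.0, -0.0]
force: [-1.1, -0.3, 7.0]
grip_width: 0.0143
```

Request:
{"name": "play_rows", "arguments": {"increments": [[[0, 0, 0], [0, 0, -2], 1], [[0, 0, 0], [0, 0, -4.5], 1], [[0, 0, 0], [0, 0, -7], 1], [[0, 0, 0], [0, 0, -9.5], 1], [[0, 0, 0], [0, 0, -12], 1], [[0, 0, 0], [0, 0, -12], 1], [[0, 0, 0], [0, 0, -12], 1], [[0, 0, 0], [0, 0, -12], 1]]}}

```text
t: 10.2
ee_pos: [0.5301, -0.0082, 0.1706]
eef_rot: [-0.001, -0.013, 1.0, 0.0]
force: [-0.7, -0.3, -3.3]
grip_width: 0.0143
```

Run:
```python
from h import *
o=get_obs();print(o["force"],o["grip_width"])
snap("wrist","w6")
show(.592,-.3655,.17,np.pi/2+.063)
```

```text
[-0.72525548 -0.33325065 -3.32293034] 0.01433647381534303
turn [np.float64(0.0003), np.float64(-0.0023), np.float64(-0.0378)] shift [np.float64(-5.28), np.float64(-35.87), np.float64(0.04)]
```

View pics/w6.png

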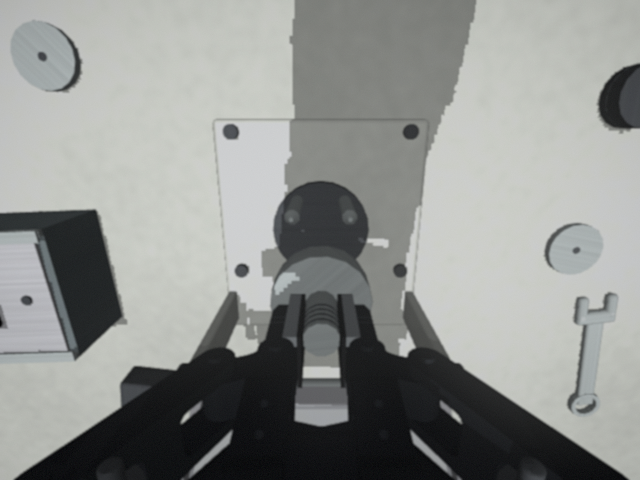

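Request:
{"name": "play_rows", "arguments": {"increments": [[[0, 0, -0.01], [-0.7, -5, 0], 1], [[0, 0, -0.02], [-1.5, -10, 0], 1], [[0, 0, -0.03], [-2.2, -15, 0], 1], [[0, 0, -0.038], [-3, -20, 0], 1], [[0, 0, -0.038], [-3.7, -25, 0], 1], [[0, 0, -0.038], [-4.5, -30, 0], 1], [[0, 0, -0.038], [-5.3, -35.9, 0], 1], [[0, 0, -0.038], [-5.3, -35.9, 0], 1]]}}

```text
t: 11.05
ee_pos: [0.5917, -0.3703, 0.1696]
eef_rot: [-0.001, -0.03, 1.0, 0.0]
force: [-0.5, 0.7, -2.3]
grip_width: 0.0146
```

Run:
```python
from h import *
o=get_obs();print(o["force"],o["grip_width"],o["ee_pos"])
snap("wrist","w7")
show(.592,-.3655,.17,np.pi/2+.063)
```

```text
[-0.45222364  0.67272639 -2.29589686] 0.014602325876654965 [ 0.59166358 -0.37027961  0.16962209]
turn [np.float64(0.0011), np.float64(-0.0022), np.float64(-0.0035)] shift [np.float64(-0.06), np.float64(0.45), np.float64(-0.05)]
```

View pics/w7.png

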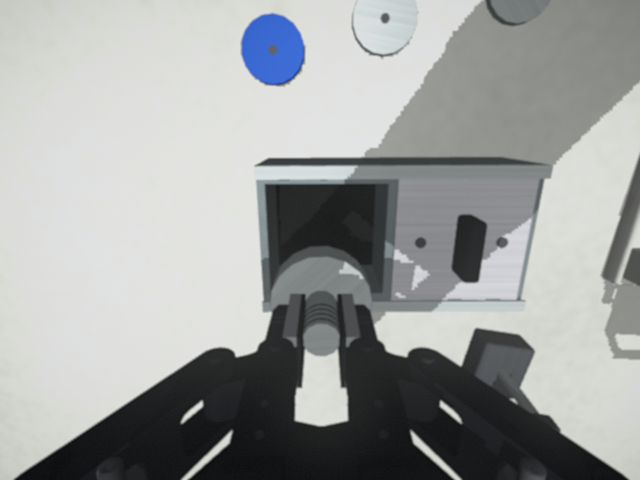

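Run:
```python
from h import *
c=cam("wrist")
for p in [(258,162),(552,172),(265,183),(395,181),(546,178),(526,306),(266,306)]: print(p,toplane(c,p,.066).round(4))
print(toplane(c,(470,250),.08),get_obs()["ee_pos"])
```

```text
(258, 162) [ 0.537  -0.4172  0.066 ]
(552, 172) [ 0.5316 -0.2111  0.066 ]
(265, 183) [ 0.5513 -0.4122  0.066 ]
(395, 181) [ 0.5444 -0.3204  0.066 ]
(546, 178) [ 0.536  -0.2142  0.066 ]
(526, 306) [ 0.6369 -0.2034  0.066 ]
(266, 306) [ 0.6491 -0.4105  0.066 ]
[ 0.58802996 -0.26402665  0.08      ] [ 0.59171182 -0.37000685  0.16947683]
```

Request:
{"name": "play_rows", "arguments": {"increments": [[[0, 0, 0], [0, 0.4, 2], 1], [[0, 0, 0], [0, 0.4, 5], 1], [[0, 0, 0], [0, 0.4, 8], 1], [[0, 0, 0], [0, 0.4, 11], 1], [[0, 0, 0], [0, 0.4, 13], 1], [[0, 0, 0], [0, 0.4, 13.5], 1], [[0, 0, 0], [0, 0.4, 13.9], 1], [[0, 0, 0], [0, 0.4, 13.9], 1]]}}

```text
t: 11.9
ee_pos: [0.5927, -0.3617, 0.0335]
eef_rot: [0.0, -0.032, 0.999, -0.0]
force: [-0.6, -0.0, -2.1]
grip_width: 0.0143
```

Request:
{"name": "play_rows", "arguments": {"increments": [[[0, 0, 0], [0, 0, 0.1], 1], [[0, 0, 0], [0, 0, 0.1], 1], [[0, 0, 0], [0, 0, 0.1], 1], [[0, 0, 0], [0, 0, 0.1], 0.3], [[0, 0, 0], [0, 0, 0.1], 0.3], [[0, 0, 0], [0, 0, 0.1], 0.3], [[0, 0, 0], [0, 0, 0.1], 0.3], [[0, 0, 0], [0, 0, 0.1], 0.3]]}}

```text
t: 12.7
ee_pos: [0.5925, -0.3618, 0.0321]
eef_rot: [0.0, -0.032, 1.0, -0.0]
force: [-1.1, -0.1, 0.5]
grip_width: 0.0298
```

Request:
{"name": "play_rows", "arguments": {"increments": [[[0, 0, 0], [0, 0, -2], 0.3], [[0, 0, 0], [0, 0, -5], 0.3], [[0, 0, 0], [0, 0, -9], 0.3], [[0, 0, 0], [0, 0, -14], 0.3], [[0, 0, 0], [2, 0, -19], 0.3], [[0, 0, 0], [5, 0, -19], -1], [[0, 0, 0], [5, 0, -19], -1], [[0, 0, 0], [5, 0, -19], -1]]}}

```text
t: 13.5
ee_pos: [0.5424, -0.3651, 0.2224]
eef_rot: [0.0, -0.031, 1.0, -0.0]
force: [0.2, 1.0, -0.9]
grip_width: 0.0723
```

Run:
```python
from h import *
o=get_obs();print(o["force"],o["grip_width"],o["ee_pos"])
snap("wrist","w8")
```

```text
[ 0.24586499  0.98152947 -0.94247687] 0.07226678676017462 [ 0.54238134 -0.36507926  0.2223678 ]
```

View pics/w8.png

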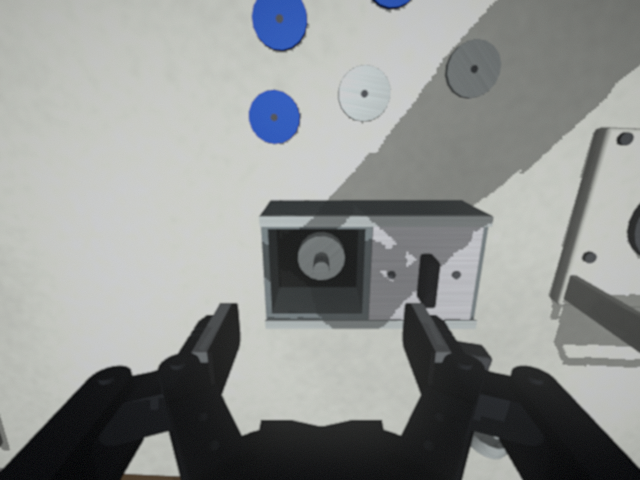

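Run:
```python
from h import *
c=cam("wrist");im=cv2.imread("pics/w8.png")
m=(im.max(2)<30).astype(np.uint8);m[:, :400]=0;m[:,460:]=0;m[:240]=0;m[320:]=0
n,l,s,ce=cv2.connectedComponentsWithStats(m);print(s[1:],ce[1:])
for p in [(418,256),(422,254),(439,255),(418,302),(432,304)]: print(p,toplane(c,p,.095).round(4))
p=toplane(c,(321,257),.04);print("stemtop",p)
print(toplane(c,(319,268),.015))
cv2.imwrite("pics/w8c.png",cv2.resize(im[210:330,250:510],None,fx=3,fy=3,interpolation=cv2.INTER_CUBIC))
show(.586,-.264,.14,np.pi/2+.063)
```

```text
[] []
(418, 256) [ 0.5591 -0.2832  0.095 ]
(422, 254) [ 0.5571 -0.2801  0.095 ]
(439, 255) [ 0.5571 -0.2659  0.095 ]
(418, 302) [ 0.6015 -0.2767  0.095 ]
(432, 304) [ 0.6026 -0.2642  0.095 ]
stemtop [ 0.58587012 -0.36216346  0.04      ]
[ 0.60827945 -0.36289015  0.015     ]
turn [np.float64(0.0003), np.float64(-0.0002), np.float64(0.0001)] shift [np.float64(-4.95), np.float64(9.79), np.float64(8.18)]
```

View pics/w8c.png

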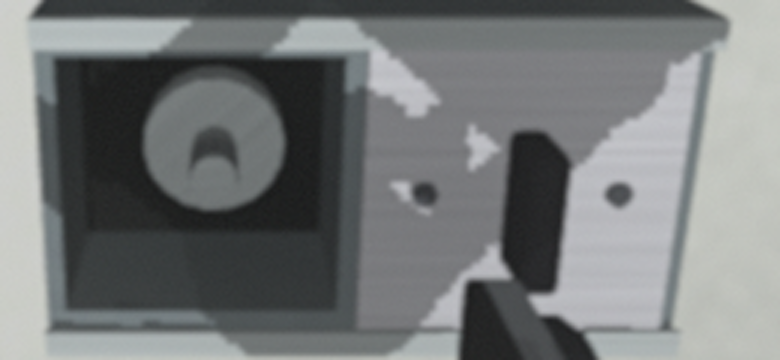

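Run:
```python
from h import *
c=cam("wrist")
for p in [(570,165),(557,290),(543,228)]: print(p,toplane(c,(250+p[0]/3,210+p[1]/3),.095).round(4))
show(.586,-.264,.14,np.pi/2+.063)
```

```text
(570, 165) [ 0.5659 -0.2636  0.095 ]
(557, 290) [ 0.605  -0.2606  0.095 ]
(543, 228) [ 0.5856 -0.2679  0.095 ]
turn [np.float64(0.0003), np.float64(-0.0002), np.float64(0.0001)] shift [np.float64(-4.95), np.float64(9.79), np.float64(8.18)]
```

Request:
{"name": "play_rows", "arguments": {"increments": [[[0, 0, 0], [-2, 4, 3], 0.05], [[0, 0, 0], [-4, 8, 6], 0.05], [[0, 0, 0], [-5, 9.4, 8], 0.05], [[0, 0, 0], [-5, 9.4, 10], 0.05], [[0, 0, 0], [-5, 9.4, 12.5], 0.05], [[0, 0, 0], [-5, 9.4, 14.4], 0.05], [[0, 0, 0], [-5, 9.4, 14.4], 0.05], [[0, 0, 0], [-5, 9.4, 14.4], 0.9]], "squeeze": 25}}

```text
t: 14.35
ee_pos: [0.587, -0.2678, 0.0779]
eef_rot: [-0.0, -0.032, 0.999, 0.0]
force: [0.5, -0.3, 0.4]
grip_width: 0.0272
```

Request:
{"name": "play_rows", "arguments": {"increments": [[[0, 0, 0], [0, 0, 0], 0.9], [[0, 0, 0], [0, 0, 0], 0.9], [[0, 0, 0], [0, 0, 0], 0.9], [[0, 0, 0], [0, 0, 0], 0.9], [[0, 0, 0], [0, 0, 0], 0.9], [[0, 0, 0], [0, 0, 0], 0.9], [[0, 0, 0], [0, 0, 0], 0.9], [[0, 0, 0], [0, 0, 0], 0.9]]}}

```text
t: 15.15
ee_pos: [0.5872, -0.2682, 0.0793]
eef_rot: [0.001, -0.032, 0.999, -0.0]
force: [2.5, 1.4, 6.3]
grip_width: 0.0113
```

Request:
{"name": "play_rows", "arguments": {"increments": [[[0, 0, 0], [0, -1.5, 0], 0.9], [[0, 0, 0], [0, -3, 0], 0.9], [[0, 0, 0], [0, -4.5, 0], 0.9], [[0, 0, 0], [0, -6, 0], 0.9], [[0, 0, 0], [0, -7.5, 0], 0.9], [[0, 0, 0], [0, -8.5, 0], 0.9], [[0, 0, 0], [0, -9, 0], 0.9], [[0, 0, 0], [0, -9, 0], 0.9]]}}

```text
t: 15.95
ee_pos: [0.5929, -0.3588, 0.0793]
eef_rot: [0.001, -0.031, 1.0, -0.001]
force: [3.4, -1.8, 5.7]
grip_width: 0.011
```

Request:
{"name": "play_rows", "arguments": {"increments": [[[0, 0, 0], [0, -0.2, 0], 0.9], [[0, 0, 0], [0, -0.3, 0], 0.9], [[0, 0, 0], [0, -0.4, 0], 0.9], [[0, 0, 0], [0, -0.5, 0], 0.9], [[0, 0, 0], [0, -0.6, 0], 0.9], [[0, 0, 0], [0, -0.7, 0], 0.9], [[0, 0, 0], [0, -0.8, 0], 0.9], [[0, 0, 0], [0, -0.8, 0], 0.9]]}}

```text
t: 16.75
ee_pos: [0.5934, -0.366, 0.0793]
eef_rot: [0.001, -0.032, 0.999, -0.001]
force: [2.5, 0.5, 5.9]
grip_width: 0.011
```

Request:
{"name": "play_rows", "arguments": {"increments": [[[0, 0, 0], [0, -0.1, 0], 0.9], [[0, 0, 0], [0, -0.15, 0], 0.9], [[0, 0, 0], [0, -0.2, 0], 0.9], [[0, 0, 0], [0, -0.25, 0], 0.9], [[0, 0, 0], [0, -0.3, 0], 0.9], [[0, 0, 0], [0, -0.3, 0], 0.9], [[0, 0, 0], [0, -0.3, 0], 0.9], [[0, 0, 0], [0, -0.3, 0], 0.9]]}}

```text
t: 17.55
ee_pos: [0.5934, -0.3664, 0.0792]
eef_rot: [-0.0, -0.032, 0.999, 0.002]
force: [-4.7, 18.7, 14.2]
grip_width: 0.0112
```

Request:
{"name": "play_rows", "arguments": {"increments": [[[0, 0, 0], [0, 0.15, 0], 0.0], [[0, 0, 0], [0, 0.15, 0], 0.0], [[0, 0, 0], [0, 0.15, 0], 0.0], [[0, 0, 0], [0, 0.15, -4], 0.0], [[0, 0, 0], [0, 0.15, -9], 0.0], [[0, 0, 0], [0, 0.15, -14], -0.5], [[0, 0, 0], [4, 0.15, -17], -1], [[0, 0, 0], [7, 3, -19], -1]]}}

```text
t: 18.35
ee_pos: [0.5197, -0.3453, 0.27]
eef_rot: [0.001, -0.03, 1.0, -0.001]
force: [0.4, -0.0, 0.3]
grip_width: 0.0834
```

Run:
```python
from h import *
o=get_obs();print(o["force"],o["grip_width"],o["ee_pos"])
snap("wrist","w9")
show(.40,.20,.27,np.pi/2+.025)
```

```text
[ 0.44357053 -0.00705081  0.28574853] 0.08341416946752213 [ 0.51972273 -0.34533517  0.26998999]
turn [np.float64(-0.0024), np.float64(0.0025), np.float64(0.0368)] shift [np.float64(8.32), np.float64(54.74), np.float64(0.15)]
```

View pics/w9.png

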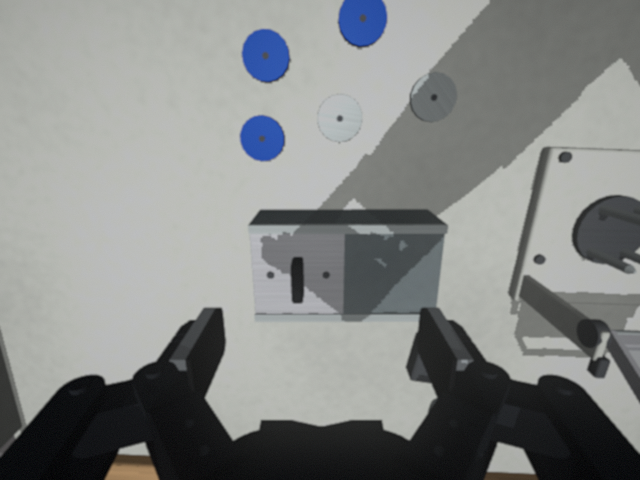

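Run:
```python
from h import *
show(.36,.246,.22,np.pi/2+.025)
```

```text
turn [np.float64(-0.0024), np.float64(0.0025), np.float64(0.0368)] shift [np.float64(12.04), np.float64(59.59), np.float64(5.13)]
```

Request:
{"name": "play_rows", "arguments": {"increments": [[[0, 0, 0], [1, 5, 0], -1], [[0, 0, 0], [2.5, 10, 0], -1], [[0, 0, 0], [3.5, 15, 0], -1], [[0, 0, 0.01], [5, 20, 0], -1], [[0, 0, 0.02], [6, 25, 0], -1], [[0, 0, 0.037], [7.5, 30, 0], -1], [[0, 0, 0.037], [9, 35, 0], -1], [[0, 0, 0.037], [10, 40, 0], -1]]}}

```text
t: 19.2
ee_pos: [0.3984, 0.0388, 0.2682]
eef_rot: [0.0, -0.013, 1.0, -0.0]
force: [0.0, 1.1, 0.4]
grip_width: 0.0851
```

Run:
```python
from h import *
show(.36,.246,.22,np.pi/2+.025)
```

```text
turn [np.float64(-0.0002), np.float64(0.0006), np.float64(0.0003)] shift [np.float64(3.32), np.float64(20.82), np.float64(4.82)]
```

Request:
{"name": "play_rows", "arguments": {"increments": [[[0, 0, 0], [0.8, 5, 1], -1], [[0, 0, 0], [1.6, 10, 2], -1], [[0, 0, 0], [2.5, 15, 4], -1], [[0, 0, 0], [3.3, 20, 4.8], -1], [[0, 0, 0], [3.3, 20.8, 4.8], -1], [[0, 0, 0], [3.3, 20.8, 4.8], -1], [[0, 0, 0], [3.3, 20.8, 4.8], -1], [[0, 0, 0], [3.3, 20.8, 4.8], -1]]}}

```text
t: 20.0
ee_pos: [0.3615, 0.2437, 0.2203]
eef_rot: [0.0, -0.012, 1.0, 0.0]
force: [0.8, 0.5, 0.3]
grip_width: 0.0854
```

Run:
```python
from h import *
o=get_obs();print(o["force"],o["grip_width"],o["ee_pos"],o["q"])
snap("wrist","w10")
```

```text
[0.77853681 0.50672444 0.27319519] 0.0854490374124936 [0.36148561 0.24366885 0.22027391] [ 5.09140249e-01  5.30155129e-02  1.83811547e+00 -1.50226184e-04
  1.25017046e+00 -1.08660390e+00]
```

View pics/w10.png

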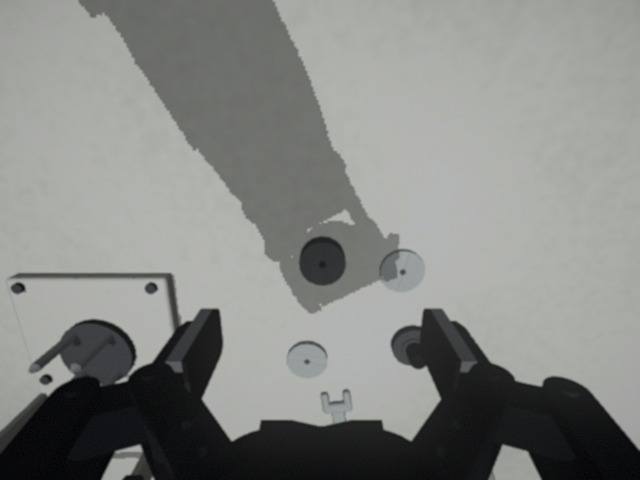

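```bash
cat >> h.py <<'E'
def dot(im,p,s=7):
    "dark dot centre near p (darkness-weighted)"
    g=im[p[1]-s:p[1]+s+1,p[0]-s:p[0]+s+1].astype(float).mean(2);w=np.clip(np.median(g)-12-g,0,None)
    yy,xx=np.mgrid[-s:s+1,-s:s+1];return (p[0]+(w*xx).sum()/w.sum(),p[1]+(w*yy).sum()/w.sum())
E
python3 - <<'E'
from h import *
c=cam("wrist");im=cv2.imread("pics/w10.png")
for n,p,z in[("lift",(322,265),.022),("bB",(403,271),.008),("bA",(307,361),.008)]:
    d=dot(im,p);print(n,np.round(d,1),toplane(c,d,z).round(4))
l=toplane(c,dot(im,(322,265)),.022)
show(l[0],l[1],.05,np.pi/2+.025)
E
```

```text
lift [322.1 264.1] [0.4192 0.2462 0.022 ]
bB [401.1 271.8] [0.4319 0.3345 0.008 ]
bA [306.6 361.3] [0.5528 0.2308 0.008 ]
turn [np.float64(0.0001), np.float64(0.0005), np.float64(-0.0003)] shift [np.float64(-5.76), np.float64(0.11), np.float64(17.04)]
```

Request:
{"name": "play_rows", "arguments": {"increments": [[[0, 0, 0], [-2, 0.1, 4], -0.55], [[0, 0, 0], [-4, 0.1, 8], -0.55], [[0, 0, 0], [-5.8, 0.1, 12], -0.55], [[0, 0, 0], [-5.8, 0.1, 16], -0.55], [[0, 0, 0], [-5.8, 0.1, 19], -0.55], [[0, 0, 0], [-5.8, 0.1, 21.5], -0.55], [[0, 0, 0], [-5.8, 0.1, 21.5], -0.55], [[0, 0, 0], [-5.8, 0.1, 21.5], -0.55]]}}

```text
t: 20.85
ee_pos: [0.4196, 0.2466, 0.0058]
eef_rot: [0.0, -0.013, 1.0, 0.0]
force: [0.2, 0.4, 0.4]
grip_width: 0.0664
```

Run:
```python
from h import *
o=get_obs();print(o["force"],o["grip_width"],o["ee_pos"])
snap("wrist","w11")
show(.4192,.2462,.005,np.pi/2+.025)
```

```text
[0.21667736 0.43160678 0.38760895] 0.06642286698925684 [0.41962187 0.24661421 0.00584769]
turn [np.float64(0.0007), np.float64(0.0016), np.float64(0.0005)] shift [np.float64(0.08), np.float64(-0.07), np.float64(0.15)]
```

View pics/w11.png

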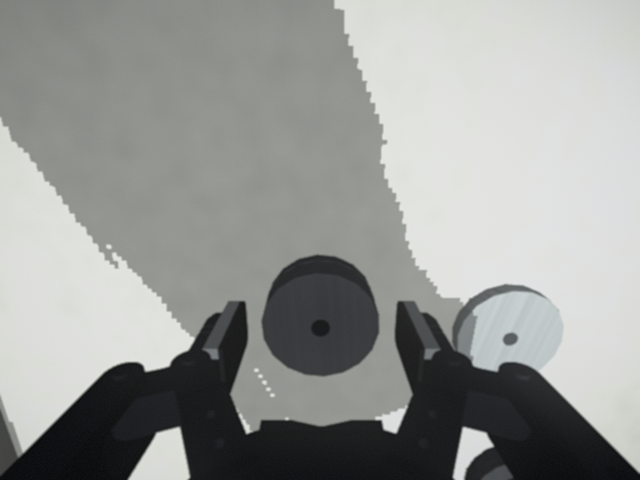

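Run:
```python
from h import *
c=cam("wrist");im=cv2.imread("pics/w11.png");d=dot(im,(320,327),9);print(d,toplane(c,d,.022),get_obs()["ee_pos"])
```

```text
(np.float64(nan), np.float64(nan)) [nan nan nan] [0.41994932 0.24695335 0.00645895]h.py:28: RuntimeWarning: invalid value encountered in scalar divide
  yy,xx=np.mgrid[-s:s+1,-s:s+1];return (p[0]+(w*xx).sum()/w.sum(),p[1]+(w*yy).sum()/w.sum())
```

Request:
{"name": "play_rows", "arguments": {"increments": [[[0, 0, 0], [0, 0, 0], 0.5], [[0, 0, 0], [0, 0, 0], 0.5], [[0, 0, 0], [0, 0, 0], 0.5], [[0, 0, 0], [0, 0, 0], 0.5], [[0, 0, 0], [0, 0, 0], 0.5], [[0, 0, 0], [0, 0, -0.5], 0.5], [[0, 0, 0], [0, 0, -3], 0.5], [[0, 0, 0], [0, 0, -6], 0.5]], "squeeze": 50}}

```text
t: 21.7
ee_pos: [0.4185, 0.2467, 0.0657]
eef_rot: [-0.001, -0.013, 1.0, -0.0]
force: [-0.1, -0.1, -2.8]
grip_width: 0.0481
```

Run:
```python
from h import *
show(.5307,-.0082,.135,np.pi/2+.025)
```

```text
turn [np.float64(-0.0007), np.float64(-0.0015), np.float64(0.0013)] shift [np.float64(-10.53), np.float64(-25.79), np.float64(-6.93)]
```

Request:
{"name": "play_rows", "arguments": {"increments": [[[0, 0, 0], [0, 0, -4], 0.5], [[0, 0, 0], [-2, -4, -7], 0.5], [[0, 0, 0], [-3.5, -8, -7], 0.5], [[0, 0, 0], [-5.5, -12.5, -7], 0.5], [[0, 0, 0], [-7, -17, -7], 0.5], [[0, 0, 0], [-9, -21.5, -7], 0.5], [[0, 0, 0], [-10.5, -25.8, -7], 0.5], [[0, 0, 0], [-10.5, -25.8, -7], 0.5]]}}

```text
t: 22.5
ee_pos: [0.532, -0.0125, 0.1357]
eef_rot: [0.001, -0.011, 1.0, -0.0]
force: [0.6, 0.3, -3.2]
grip_width: 0.0477
```

Run:
```python
from h import *
o=get_obs();print(o["force"],o["grip_width"],o["ee_pos"])
snap("wrist","w12")
o=get_obs();print(o["ee_pos"])
show(.5307,-.0082,.135,np.pi/2+.025)
c=cam("wrist")
Rm=R.from_euler('z',.025);S=np.array([.5303,-.008,.03])
for p in [(-.0252,-.0197,.061),(-.0252,.0197,.061),(.0252,-.0197,.061),(.0252,.0197,.061),(-.075,.0725,-.01),(-.075,-.0725,-.01)]: print(proj(c,S+Rm.apply(p)).round(1))
```

```text
[ 0.64316721  0.30495891 -3.21929603] 0.047683212975978495 [ 0.53195808 -0.0124819   0.13570335]
[ 0.53113847 -0.01028125  0.13545693]
turn [np.float64(-0.0001), np.float64(0.0004), np.float64(-0.0023)] shift [np.float64(0.04), np.float64(0.21), np.float64(0.05)]
[290.3 228.8]
[360.4 228.7]
[292.8 308.5]
[357.6 308.4]
[426.2 133.4]
[222.2 133.8]
```

View pics/w12.png

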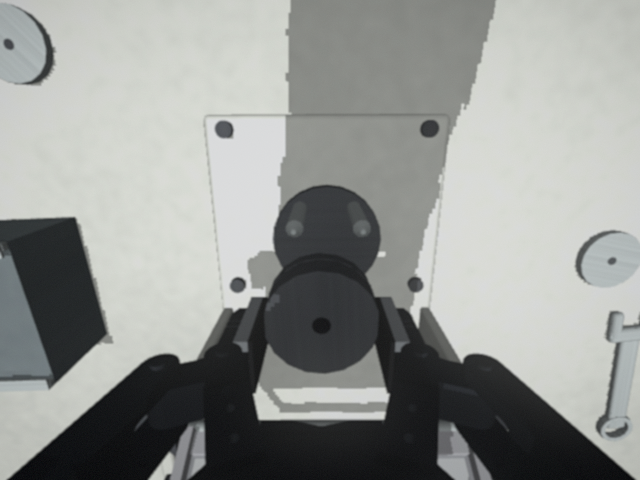

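Request:
{"name": "play_rows", "arguments": {"increments": [[[0, 0, 0], [0, 0, 0], 0.5], [[0, 0, 0], [0, 0, 0], 0.5], [[0, 0, 0], [0, 0, 0], 0.5], [[0, 0, 0], [0, 0, 0], 0.5], [[0, 0, 0], [0, 0, 0], 0.5], [[0, 0, 0], [0, 0, 0], 0.5], [[0, 0, 0], [0, 0, 0], 0.5], [[0, 0, 0], [0, 0, 0], 0.5]]}}

```text
t: 23.35
ee_pos: [0.5308, -0.0081, 0.1351]
eef_rot: [-0.0, -0.013, 1.0, 0.0]
force: [0.7, -0.2, -4.2]
grip_width: 0.0479
```

Run:
```python
from h import *
o=get_obs();c=cam("wrist");print(o["ee_pos"],o["eef_rot"])
im=snap("wrist","w13")
g=im[100:400,200:440].astype(int)
# dots
sub=im[310:342,305:338].mean(2);print(sub.min())
w=np.clip(sub.min()+12-sub,0,None);yy,xx=np.mgrid[310:342,305:338];d=((w*xx).sum()/w.sum(),(w*yy).sum()/w.sum());print(d)
print("plate centre",toplane(c,d,o["ee_pos"][2]+.0158).round(4))
cv2.imwrite("pics/w13c.png",cv2.resize(im[170:380,240:400],None,fx=3.5,fy=3.5,interpolation=cv2.INTER_CUBIC)[:,:,:])
```

```text
[ 0.53081375 -0.00809539  0.13508009] [-1.57578605e-05 -1.31156157e-02  9.99913986e-01  4.55972095e-06]
20.666666666666668
(np.float64(321.1837294332724), np.float64(325.1261425959781))
plate centre [ 0.5294 -0.0083  0.1509]
```

View pics/w13c.png

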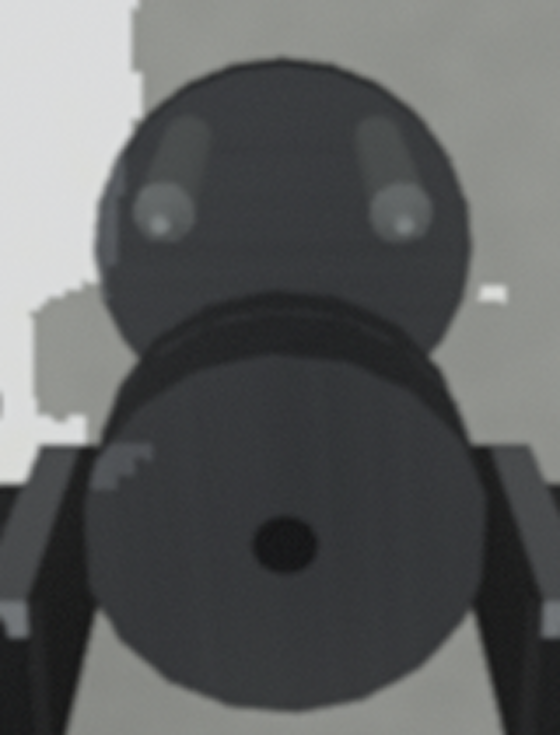

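Run:
```python
from h import *
c=cam("wrist")
a=toplane(c,(240+160/3.5,170+222/3.5),.091);b=toplane(c,(240+403/3.5,170+224/3.5),.091);print(a,b)
Rm=R.from_euler('z',.025)
print((a+b)/2-Rm.apply([-.0252,0,0]), np.arctan2(a[0]-b[0],b[1]-a[1]))
```

```text
[ 0.50798856 -0.02879693  0.091     ] [0.50730242 0.01031119 0.091     ]
[ 0.53283762 -0.00861294  0.091     ] 0.017542891549519015
```

Request:
{"name": "play_rows", "arguments": {"increments": [[[0, 0, 0], [-0.1, 0, 0.7], 0.5], [[0, 0, 0], [-0.1, 0, 1.5], 0.5], [[0, 0, 0], [-0.1, 0, 2.3], 0.5], [[0, 0, 0], [-0.1, 0, 2.8], 0.5], [[0, 0, 0], [-0.1, 0, 2.8], 0.5], [[0, 0, 0], [-0.1, 0, 2.8], 0.5], [[0, 0, 0], [-0.1, 0, 2.8], 0.5], [[0, 0, 0], [-0.1, 0, 2.8], 0.5]]}}

```text
t: 24.2
ee_pos: [0.532, -0.0081, 0.1074]
eef_rot: [0.0, -0.013, 1.0, -0.0]
force: [-0.8, 0.4, -2.3]
grip_width: 0.048
```

Run:
```python
from h import *
o=get_obs();c=cam("wrist");print(o["ee_pos"],o["eef_rot"],o["force"])
im=snap("wrist","w14")
cv2.imwrite("pics/w14c.png",cv2.resize(im[170:380,220:420],None,fx=4,fy=4,interpolation=cv2.INTER_CUBIC)[:600])
Rm=R.from_euler('z',.022)
for S in ([.5303,-.0083,.03],[.532,-.0083,.03]):
  S=np.array(S)
  print([((proj(c,S+Rm.apply(p))-[220,170])*4).round(0) for p in [(-.0252,-.0197,.061),(-.0252,.0197,.061)]])
```

```text
[ 0.53199279 -0.00811676  0.10740094] [ 3.03360780e-04 -1.30928621e-02  9.99914238e-01 -2.42460389e-05] [-0.81937979  0.35270588 -2.313916  ]
[array([243., 292.]), array([568., 293.])]
[array([243., 305.]), array([567., 306.])]
```

View pics/w14c.png

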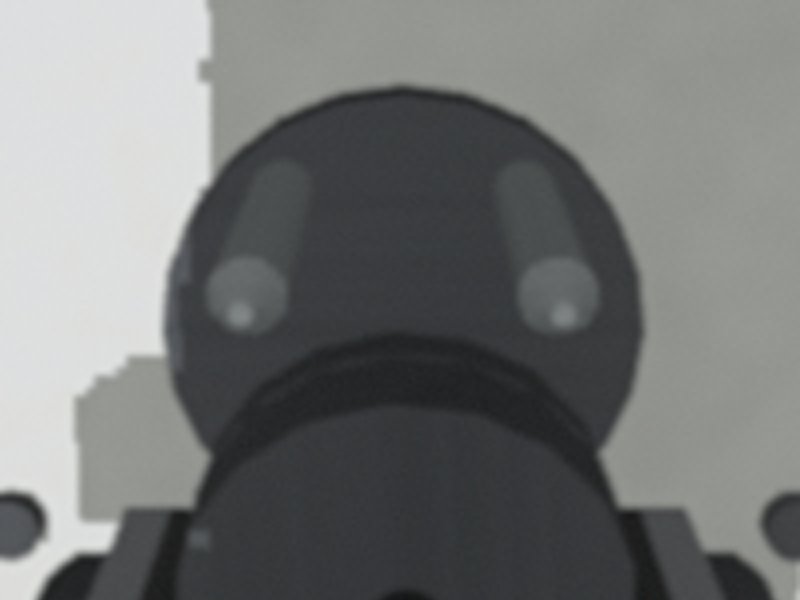

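Run:
```python
from h import *
c=cam("wrist")
C=lambda x,y,z:toplane(c,(220+x/4,170+y/4),z)
print("rim",C(402,334,.1012)); print("toprim",C(402,405,.1232))
print("tips",C(240,316,.091),C(563,318,.091))
print("camera",ray(c,(0,0))[0])
```

```text
rim [ 0.50665908 -0.00922928  0.1012    ]
toprim [ 0.50603375 -0.00923778  0.1232    ]
tips [ 0.50860877 -0.02890141  0.091     ] [0.50783894 0.01040908 0.091     ]
camera [ 0.45170927 -0.01060844  0.2499706 ]
```

Request:
{"name": "play_rows", "arguments": {"increments": [[[0, 0, 0], [-0.15, 0.05, 0], 0.5], [[0, 0, 0], [-0.15, 0.05, 0.4], 0.5], [[0, 0, 0], [-0.15, 0.05, 0.8], 0.5], [[0, 0, 0], [-0.15, 0.05, 1.2], 0.5], [[0, 0, 0], [-0.15, 0.05, 1.6], 0.5], [[0, 0, 0], [-0.15, 0.05, 2.0], 0.5], [[0, 0, 0], [-0.15, 0.05, 2.0], 0.5], [[0, 0, 0], [-0.15, 0.05, 2.0], 0.5]]}}

```text
t: 25.05
ee_pos: [0.5333, -0.0076, 0.087]
eef_rot: [-0.0, -0.013, 1.0, -0.0]
force: [-0.3, 0.4, -3.6]
grip_width: 0.0477
```

Request:
{"name": "play_rows", "arguments": {"increments": [[[0, 0, 0], [0, 0, 0.8], 0.5], [[0, 0, 0], [0, 0, 1.6], 0.5], [[0, 0, 0], [0, 0, 2.4], 0.5], [[0, 0, 0], [0, 0, 3.2], 0.5], [[0, 0, 0], [0, 0, 4.0], 0.5], [[0, 0, 0], [0, 0, 4.6], 0.5], [[0, 0, 0], [0, 0, 4.8], 0.5], [[0, 0, 0], [0, 0, 4.8], 0.5]]}}

```text
t: 25.85
ee_pos: [0.5332, -0.0075, 0.0388]
eef_rot: [-0.0, -0.013, 1.0, 0.0]
force: [-0.5, 0.4, -3.1]
grip_width: 0.0478
```

Request:
{"name": "play_rows", "arguments": {"increments": [[[0, 0, 0], [0, 0, 0.15], 0.5], [[0, 0, 0], [0, 0, 0.25], 0.5], [[0, 0, 0], [0, 0, 0.3], 0.5], [[0, 0, 0], [0, 0, 0.3], 0.5], [[0, 0, 0], [0, 0, 0.3], -0.5], [[0, 0, 0], [0, 0, 0.3], -0.5], [[0, 0, 0], [0, 0, 0.3], -0.5], [[0, 0, 0], [0, 0, 0.3], -0.5]]}}

```text
t: 26.65
ee_pos: [0.5334, -0.0076, 0.0361]
eef_rot: [0.0, -0.013, 1.0, -0.0]
force: [-0.1, -0.4, -0.3]
grip_width: 0.064
```

Request:
{"name": "play_rows", "arguments": {"increments": [[[0, 0, 0], [0, 0, -2], -0.5], [[0, 0, 0], [0, 0, -5], -0.5], [[0, 0, 0], [0, 0, -9], -0.5], [[0, 0, 0], [2, 0, -13], -0.5], [[0, 0, 0], [5, 0, -17], -0.5], [[0, 0, 0], [7, 0, -19], -0.5], [[0, 0, 0], [7, 0, -19], -0.5], [[0, 0, 0], [7, 0, -19], -0.5]]}}

```text
t: 27.45
ee_pos: [0.4635, -0.0094, 0.2261]
eef_rot: [0.0, -0.013, 1.0, -0.0]
force: [0.8, 0.3, 0.5]
grip_width: 0.0642
```

Run:
```python
from h import *
o=get_obs();print(o["force"],o["grip_width"],o["ee_pos"])
snap("wrist","w15")
```

```text
[0.79622243 0.26342229 0.53676522] 0.06421027978824216 [ 0.4634997  -0.00939759  0.22606728]
```

View pics/w15.png

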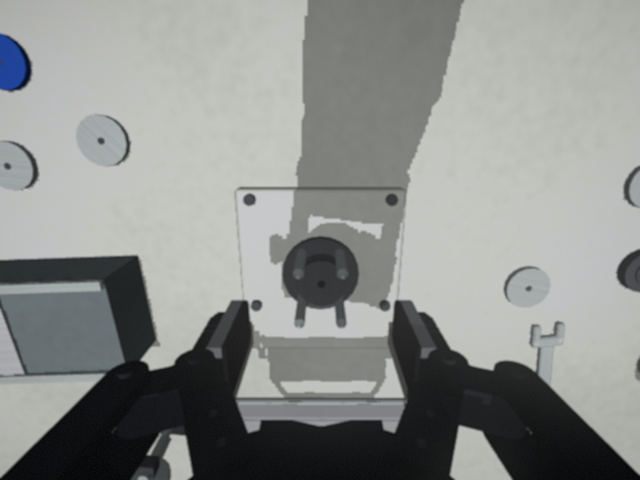

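Run:
```python
from h import *
show(.4951,.2312,.22,np.pi/2+.025)
```

```text
turn [np.float64(0.0001), np.float64(-0.0007), np.float64(0.0011)] shift [np.float64(-3.78), np.float64(23.97), np.float64(0.53)]
```

Request:
{"name": "play_rows", "arguments": {"increments": [[[0, 0, 0], [-0.8, 5, 0.5], -0.55], [[0, 0, 0], [-1.6, 10, 0.5], -0.55], [[0, 0, 0], [-2.4, 15, 0.5], -0.55], [[0, 0, 0], [-3.2, 20, 0.5], -0.55], [[0, 0, 0], [-3.8, 24, 0.5], -0.55], [[0, 0, 0], [-3.8, 24, 0.5], -0.55], [[0, 0, 0], [-3.8, 24, 0.5], -0.55], [[0, 0, 0], [-3.8, 24, 0.5], -0.55]]}}

```text
t: 28.3
ee_pos: [0.4951, 0.2308, 0.22]
eef_rot: [-0.001, -0.013, 1.0, -0.0]
force: [-0.3, -0.2, -0.3]
grip_width: 0.0664
```

```bash
cat >> h.py <<'E'
def finddisc(im,z,near,rad=40):
    "bright/other disc's central dot near pixel; returns world"
    c=cam("wrist")
    return c
E
python3 - <<'E'
from h import *
o=get_obs();c=cam("wrist");print(o["force"],o["grip_width"],o["ee_pos"])
im=snap("wrist","w16")
e=proj(c,(.5528,.2308,.008));print(e)
E
```

```text
[-0.29502243 -0.15156723 -0.34807751] 0.06635566371320444 [0.49509653 0.23078445 0.22000952]
[319.81348089 259.85375848]
```

View pics/w16.png

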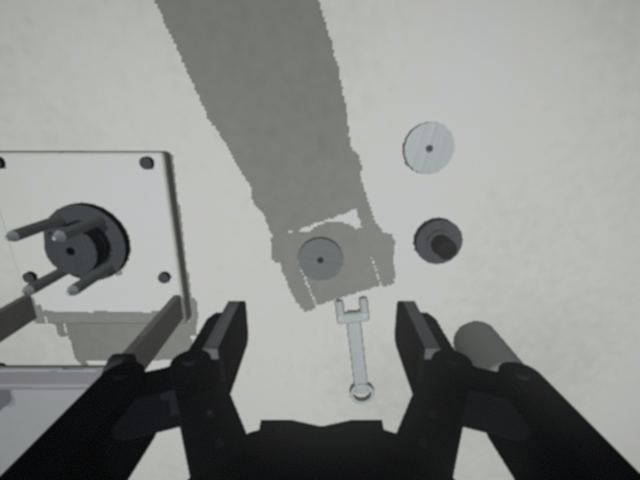

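Run:
```python
from h import *
c=cam("wrist");im=cv2.imread("pics/w16.png");d=dot(im,(320,260),5);p=toplane(c,d,.008);print(d,p)
show(p[0]+.0005,p[1],0.0,np.pi/2+.025)
```

```text
(np.float64(319.9478155339806), np.float64(259.73260517799355)) [0.55303567 0.23075146 0.008     ]
turn [np.float64(-0.0004), np.float64(-0.001), np.float64(-0.0)] shift [np.float64(-5.85), np.float64(-0.12), np.float64(22.04)]
```

Request:
{"name": "play_rows", "arguments": {"increments": [[[0, 0, 0], [-2, -0.1, 5], -0.55], [[0, 0, 0], [-4, -0.1, 10], -0.55], [[0, 0, 0], [-5.8, -0.1, 15], -0.55], [[0, 0, 0], [-5.8, -0.1, 19], -0.55], [[0, 0, 0], [-5.8, -0.1, 21.5], -0.55], [[0, 0, 0], [-5.8, -0.1, 22.0], -0.55], [[0, 0, 0], [-5.8, -0.1, 22.0], -0.55], [[0, 0, 0], [-5.8, -0.1, 22.0], -0.55]]}}

```text
t: 29.15
ee_pos: [0.5541, 0.232, 0.0031]
eef_rot: [0.001, -0.013, 1.0, 0.0]
force: [-0.4, -0.4, 0.0]
grip_width: 0.0661
```

Request:
{"name": "play_rows", "arguments": {"increments": [[[0, 0, 0], [0, 0, 0], 0.5], [[0, 0, 0], [0, 0, 0], 0.5], [[0, 0, 0], [0, 0, 0], 0.5], [[0, 0, 0], [0, 0, 0], 0.5], [[0, 0, 0], [0, 0, 0], 0.5], [[0, 0, 0], [0, 0, 0], 0.5], [[0, 0, 0], [0, 0, 0], 0.5], [[0, 0, 0], [0, 0, 0], 0.5]], "squeeze": 40}}

```text
t: 29.95
ee_pos: [0.554, 0.2323, 0.0035]
eef_rot: [0.002, -0.013, 1.0, 0.0]
force: [-3.6, -1.6, 12.5]
grip_width: 0.0466
```

Request:
{"name": "play_rows", "arguments": {"increments": [[[0, 0, 0], [0, 0, -0.5], 0.5], [[0, 0, 0], [0, 0, -1.5], 0.5], [[0, 0, 0], [0, 0, -4], 0.5], [[0, 0, 0], [0, 0, -7], 0.5], [[0, 0, 0], [0, 0, -10], 0.5], [[0, 0, 0], [0, 0, -13], 0.5], [[0, 0, 0], [0, 0, -13], 0.5], [[0, 0, 0], [0, 0, -13], 0.5]]}}

```text
t: 30.75
ee_pos: [0.5531, 0.2321, 0.132]
eef_rot: [0.001, -0.013, 1.0, 0.0]
force: [-0.6, -0.7, -1.5]
grip_width: 0.0464
```

Run:
```python
from h import *
o=get_obs();print(o["force"],o["grip_width"],o["ee_pos"])
snap("wrist","w17")
show(.5333,-.0076,.135,np.pi/2+.025)
```

```text
[-0.57391814 -0.72695692 -1.48178523] 0.046408499314139304 [0.55308767 0.23212055 0.13196545]
turn [np.float64(-0.0001), np.float64(-0.0005), np.float64(0.0012)] shift [np.float64(2.57), np.float64(-23.89), np.float64(-0.41)]
```

View pics/w17.png

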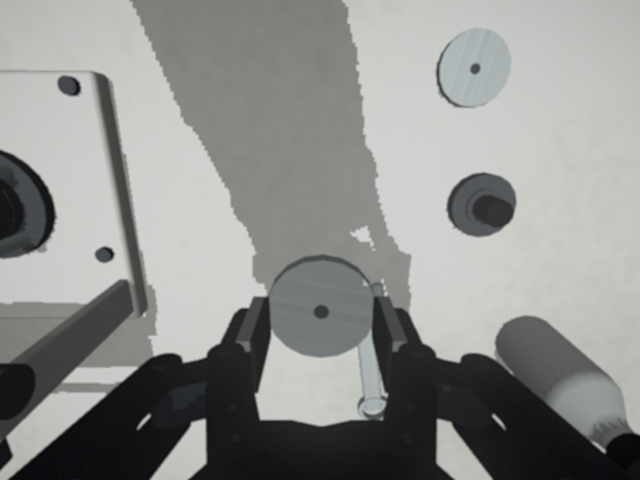

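Request:
{"name": "play_rows", "arguments": {"increments": [[[0, 0, 0], [0.5, -5, -0.4], 0.5], [[0, 0, 0], [1, -10, -0.4], 0.5], [[0, 0, 0], [1.6, -15, -0.4], 0.5], [[0, 0, 0], [2.2, -20, -0.4], 0.5], [[0, 0, 0], [2.6, -23.9, -0.4], 0.5], [[0, 0, 0], [2.6, -23.9, -0.4], 0.5], [[0, 0, 0], [2.6, -23.9, -0.4], 0.5], [[0, 0, 0], [2.6, -23.9, -0.4], 0.5]]}}

```text
t: 31.6
ee_pos: [0.5331, -0.0068, 0.1345]
eef_rot: [-0.001, -0.013, 1.0, 0.0]
force: [0.1, 0.0, -1.0]
grip_width: 0.0462
```

Run:
```python
from h import *
o=get_obs();print(o["force"],o["grip_width"],o["ee_pos"])
c=cam("wrist");im=snap("wrist","w18")
cv2.imwrite("pics/w18c.png",cv2.resize(im[170:380,220:420],None,fx=4,fy=4,interpolation=cv2.INTER_CUBIC)[:720:])
d=dot(im,(321,311),9);p=toplane(c,d,o["ee_pos"][2]+.0045);print(d,p)
g=get_obs();print(g["ee_pos"])
show(.5333,-.0076,.107,np.pi/2+.025)
```

```text
[ 0.05132442  0.00195263 -0.96919704] 0.04624228714287908 [ 0.53312328 -0.00675048  0.13447693]
(np.float64(320.94413458078446), np.float64(311.5039582583663)) [ 0.53169607 -0.00704913  0.13897693]
[ 0.53320253 -0.00651014  0.13461179]
turn [np.float64(0.0002), np.float64(-0.0008), np.float64(0.0025)] shift [np.float64(-0.01), np.float64(-0.11), np.float64(2.76)]
```

View pics/w18c.png

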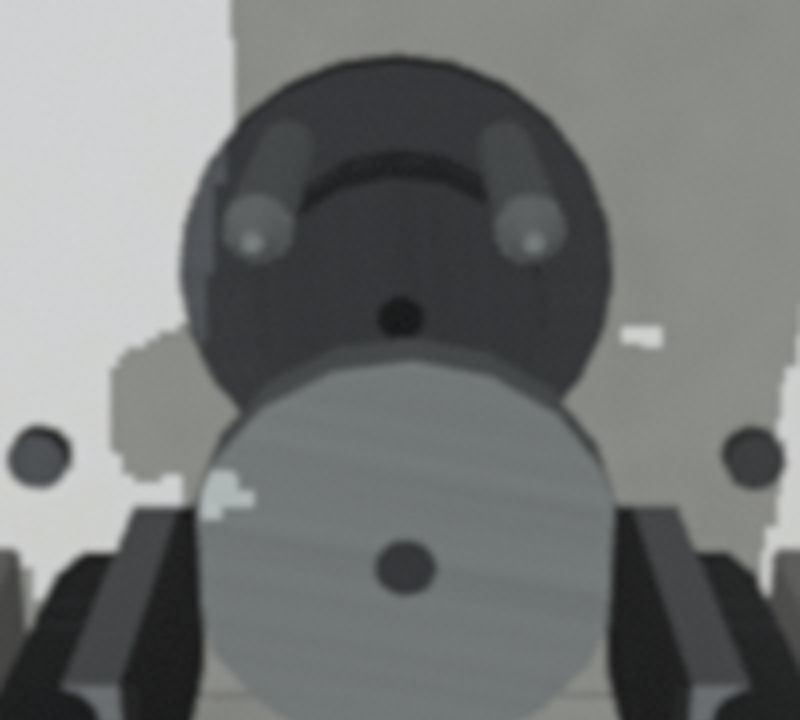

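Request:
{"name": "play_rows", "arguments": {"increments": [[[0, 0, 0], [0, -0.1, 1], 0.5], [[0, 0, 0], [0, -0.1, 2.2], 0.5], [[0, 0, 0], [0, -0.1, 3.4], 0.5], [[0, 0, 0], [0, -0.1, 4.6], 0.5], [[0, 0, 0], [0, -0.1, 5.8], 0.5], [[0, 0, 0], [0, -0.1, 6.8], 0.5], [[0, 0, 0], [0, -0.1, 7.4], 0.5], [[0, 0, 0], [0, -0.1, 7.4], 0.5]]}}

```text
t: 32.45
ee_pos: [0.533, -0.0085, 0.0602]
eef_rot: [-0.001, -0.013, 1.0, 0.0]
force: [-0.6, -0.2, -1.2]
grip_width: 0.0464
```

Clear of the rods (no lateral force). Lower the last millimetres and release.

Request:
{"name": "play_rows", "arguments": {"increments": [[[0, 0, 0], [0, 0.05, 0.2], 0.5], [[0, 0, 0], [0, 0.05, 0.4], 0.5], [[0, 0, 0], [0, 0.05, 0.45], 0.5], [[0, 0, 0], [0, 0.05, 0.45], 0.5], [[0, 0, 0], [0, 0.05, 0.45], 0.5], [[0, 0, 0], [0, 0.05, 0.45], 0.5], [[0, 0, 0], [0, 0.05, 0.45], 0.5], [[0, 0, 0], [0, 0.05, 0.45], 0.5]]}}

```text
t: 33.25
ee_pos: [0.5333, -0.0081, 0.0566]
eef_rot: [0.0, -0.013, 1.0, 0.0]
force: [0.0, 0.5, -1.0]
grip_width: 0.0463
```

Request:
{"name": "play_rows", "arguments": {"increments": [[[0, 0, 0], [0, 0, 0.1], 0.5], [[0, 0, 0], [0, 0, 0.2], 0.5], [[0, 0, 0], [0, 0, 0.2], 0.5], [[0, 0, 0], [0, 0, 0.2], -0.1], [[0, 0, 0], [0, 0, 0.2], -0.5], [[0, 0, 0], [0, 0, 0.2], -0.5], [[0, 0, 0], [0, 0, 0.2], -0.5], [[0, 0, 0], [0, 0, 0.2], -0.5]]}}

```text
t: 34.05
ee_pos: [0.5333, -0.0081, 0.0545]
eef_rot: [-0.0, -0.013, 1.0, 0.0]
force: [0.4, 0.3, -0.3]
grip_width: 0.0641
```

Request:
{"name": "play_rows", "arguments": {"increments": [[[0, 0, 0], [0, 0, -2], -0.5], [[0, 0, 0], [0, 0, -5], -0.5], [[0, 0, 0], [0, 0, -9], -0.5], [[0, 0, 0], [2, 0, -13], -0.5], [[0, 0, 0], [5, 0, -16], -0.5], [[0, 0, 0], [7, 0, -17], -0.5], [[0, 0, 0], [7, 0, -17], -0.5], [[0, 0, 0], [7, 0, -17], -0.5]]}}

```text
t: 34.85
ee_pos: [0.4636, -0.0099, 0.2247]
eef_rot: [0.0, -0.013, 1.0, -0.0]
force: [-0.8, 0.0, 0.3]
grip_width: 0.0638
```

Run:
```python
from h import *
o=get_obs();print(o["force"],o["grip_width"],o["ee_pos"])
snap("wrist","w19")
show(.3743,.3345,.22,np.pi/2+.025)
```

```text
[-0.81507526  0.03739504  0.25583594] 0.06378664333271881 [ 0.46356006 -0.00990339  0.22468466]
turn [np.float64(0.0001), np.float64(-0.0004), np.float64(0.0011)] shift [np.float64(8.03), np.float64(34.66), np.float64(0.42)]
```

View pics/w19.png

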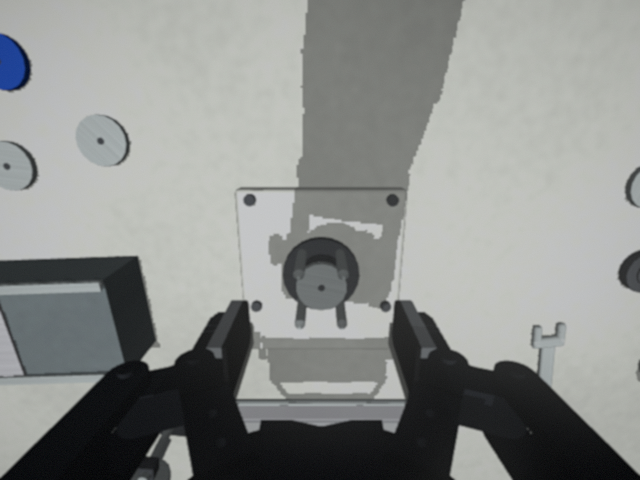

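Run:
```python
from h import *
show(.3457,-.2293,.22,np.pi/2+.025)
```

```text
turn [np.float64(0.0001), np.float64(-0.0004), np.float64(0.0011)] shift [np.float64(12.36), np.float64(-21.62), np.float64(0.42)]
```

Request:
{"name": "play_rows", "arguments": {"increments": [[[0, 0, 0], [2.5, -5, 0.4], -0.55], [[0, 0, 0], [5, -10, 0.4], -0.55], [[0, 0, 0], [8, -14, 0.4], -0.55], [[0, 0, 0], [10, -18, 0.4], -0.55], [[0, 0, 0], [11.2, -22.2, 0.4], -0.55], [[0, 0, 0], [11.2, -22.2, 0.4], -0.55], [[0, 0, 0], [11.2, -22.2, 0.4], -0.55], [[0, 0, 0], [11.2, -22.2, 0.4], -0.55]]}}

```text
t: 35.7
ee_pos: [0.3577, -0.2342, 0.22]
eef_rot: [-0.0, -0.013, 1.0, 0.0]
force: [0.7, -0.1, -0.7]
grip_width: 0.0661
```

Run:
```python
from h import *
o=get_obs();c=cam("wrist");print(o["force"],o["grip_width"],o["ee_pos"],o["q"])
snap("wrist","w20");print(proj(c,(.4034,-.2293,.008)))
```

```text
[ 0.65422313 -0.14968172 -0.65674737] 0.06608859755554405 [ 0.3576514  -0.23418338  0.21996137] [-6.65544977e-01  3.46064109e-02  1.85811489e+00  1.77984260e-04
  1.25018155e+00 -2.26331278e+00]
[324.15344692 249.59866684]
```

View pics/w20.png

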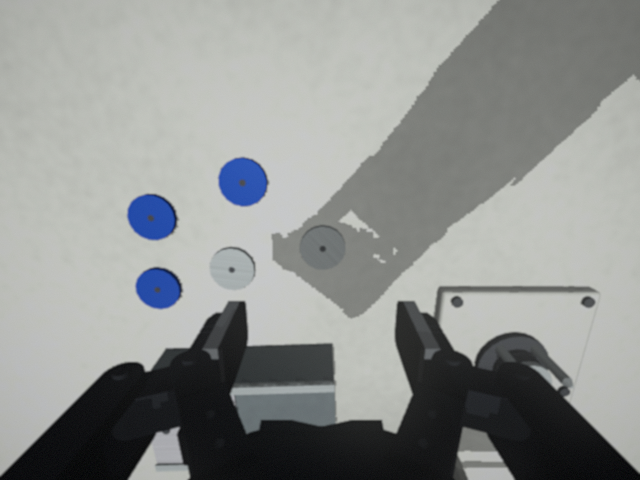

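Run:
```python
from h import *
c=cam("wrist");im=cv2.imread("pics/w20.png");d=dot(im,(323,248),5);p=toplane(c,d,.008);print(d,p, toplane(c,dot(im,(231,269),5),.008))
show(p[0]+.0005,p[1],0.0,np.pi/2+.025)
```

```text
(np.float64(322.2982129560685), np.float64(248.39798957557707)) [ 0.40230728 -0.23110978  0.008     ] [ 0.42974172 -0.33113261  0.008     ]
turn [np.float64(0.0008), np.float64(-0.0007), np.float64(0.0027)] shift [np.float64(-4.53), np.float64(0.14), np.float64(22.01)]
```

Request:
{"name": "play_rows", "arguments": {"increments": [[[0, 0, 0], [-2, 0.2, 5], -0.55], [[0, 0, 0], [-3.5, 0.2, 10], -0.55], [[0, 0, 0], [-4.5, 0.2, 15], -0.55], [[0, 0, 0], [-4.5, 0.2, 18], -0.55], [[0, 0, 0], [-4.5, 0.2, 18], -0.55], [[0, 0, 0], [-4.5, 0.2, 18], -0.55], [[0, 0, 0], [-4.5, 0.2, 18], -0.55], [[0, 0, 0], [-4.5, 0.2, 18], -0.55]]}}

```text
t: 36.55
ee_pos: [0.403, -0.232, 0.0426]
eef_rot: [0.001, -0.013, 1.0, -0.001]
force: [0.0, -0.8, -0.5]
grip_width: 0.0662
```

Run:
```python
from h import *
o=get_obs();c=cam("wrist");im=snap("wrist","w21")
p=proj(c,(.4025,-.231,.008));print(p,o["ee_pos"]);q=(int(p[0]),int(p[1]))
d=dot(im,q,8);p=toplane(c,d,.008);print(d,p)
show(p[0]+.0005,p[1],0.0,np.pi/2+.025)
```

```text
[323.34284454 277.46153841] [ 0.40302466 -0.23203016  0.04257708]
(np.float64(322.36273348519364), np.float64(276.81685649202734)) [ 0.40212247 -0.2315576   0.008     ]
turn [np.float64(-0.0018), np.float64(0.0024), np.float64(0.0013)] shift [np.float64(0.03), np.float64(0.05), np.float64(4.23)]
```

View pics/w21.png

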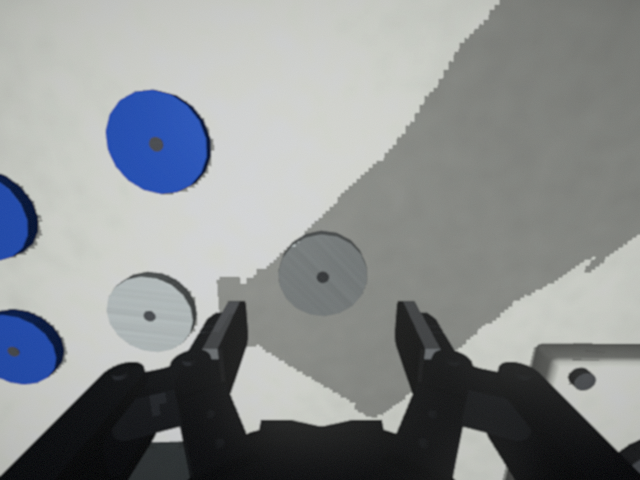

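Request:
{"name": "play_rows", "arguments": {"increments": [[[0, 0, 0], [0, 0, 2], -0.55], [[0, 0, 0], [0, 0, 4], -0.55], [[0, 0, 0], [0, 0, 4.3], -0.55], [[0, 0, 0], [0, 0, 4.3], -0.55], [[0, 0, 0], [0, 0, 4.3], 0.5], [[0, 0, 0], [0, 0, 4.3], 0.5], [[0, 0, 0], [0, 0, 4.3], 0.5], [[0, 0, 0], [0, 0, 4.3], 0.5]], "squeeze": 40}}

```text
t: 37.4
ee_pos: [0.4027, -0.232, -0.0009]
eef_rot: [0.001, -0.013, 1.0, -0.001]
force: [-2.7, 1.6, 8.9]
grip_width: 0.0477
```

Request:
{"name": "play_rows", "arguments": {"increments": [[[0, 0, 0], [0, 0, 0], 0.5], [[0, 0, 0], [0, 0, -0.5], 0.5], [[0, 0, 0], [0, 0, -1.5], 0.5], [[0, 0, 0], [0, 0, -4], 0.5], [[0, 0, 0], [0, 0, -7], 0.5], [[0, 0, 0], [0, 0, -10], 0.5], [[0, 0, 0], [0, 0, -13.5], 0.5], [[0, 0, 0], [0, 0, -13.5], 0.5]]}}

```text
t: 38.2
ee_pos: [0.4037, -0.2326, 0.1376]
eef_rot: [0.003, -0.013, 1.0, -0.002]
force: [-0.4, 0.5, -1.5]
grip_width: 0.0475
```

Run:
```python
from h import *
o=get_obs();print(o["force"],o["grip_width"],o["ee_pos"])
show(.5333,-.0078,.135,np.pi/2+.025)
```

```text
[-0.39625555  0.49479594 -1.52632786] 0.047481504648418646 [ 0.40371312 -0.23260241  0.1375697 ]
turn [np.float64(-0.0047), np.float64(0.0064), np.float64(0.0013)] shift [np.float64(-13.54), np.float64(22.13), np.float64(0.24)]
```

Request:
{"name": "play_rows", "arguments": {"increments": [[[0, 0, 0], [-3, 5, 0.2], 0.5], [[0, 0, 0], [-6, 9, 0.2], 0.5], [[0, 0, 0], [-8.5, 13, 0.2], 0.5], [[0, 0, 0], [-11, 17, 0.2], 0.5], [[0, 0, 0], [-13.5, 22, 0.2], 0.5], [[0, 0, 0], [-13.5, 22.1, 0.2], 0.5], [[0, 0, 0], [-13.5, 22.1, 0.2], 0.5], [[0, 0, 0], [-13.5, 22.1, 0.2], 0.5]]}}

```text
t: 39.0
ee_pos: [0.5308, -0.0079, 0.1304]
eef_rot: [-0.0, -0.013, 1.0, -0.0]
force: [0.0, -1.2, -1.6]
grip_width: 0.0475
```

Run:
```python
from h import *
o=get_obs();print(o["force"],o["grip_width"],o["ee_pos"])
c=cam("wrist");im=snap("wrist","w22")
cv2.imwrite("pics/w22c.png",cv2.resize(im[170:380,220:420],None,fx=4,fy=4,interpolation=cv2.INTER_CUBIC)[:720:])
d=dot(im,(321,311),9);p=toplane(c,d,o["ee_pos"][2]+.009);print(d,p-o["ee_pos"])
g=get_obs();print(g["ee_pos"])
show(.5333,-.0078,.059,np.pi/2+.025)
```

```text
[ 0.04948415 -1.15791933 -1.55586957] 0.04753541961893656 [ 0.53075438 -0.00785669  0.13039491]
(np.float64(320.90975150846685), np.float64(316.58859404398885)) [-0.00144227 -0.00031977  0.009     ]
[ 0.53076704 -0.00825631  0.13052253]
turn [np.float64(-0.0001), np.float64(-0.0004), np.float64(0.0001)] shift [np.float64(-0.26), np.float64(0.04), np.float64(7.15)]
```

View pics/w22c.png

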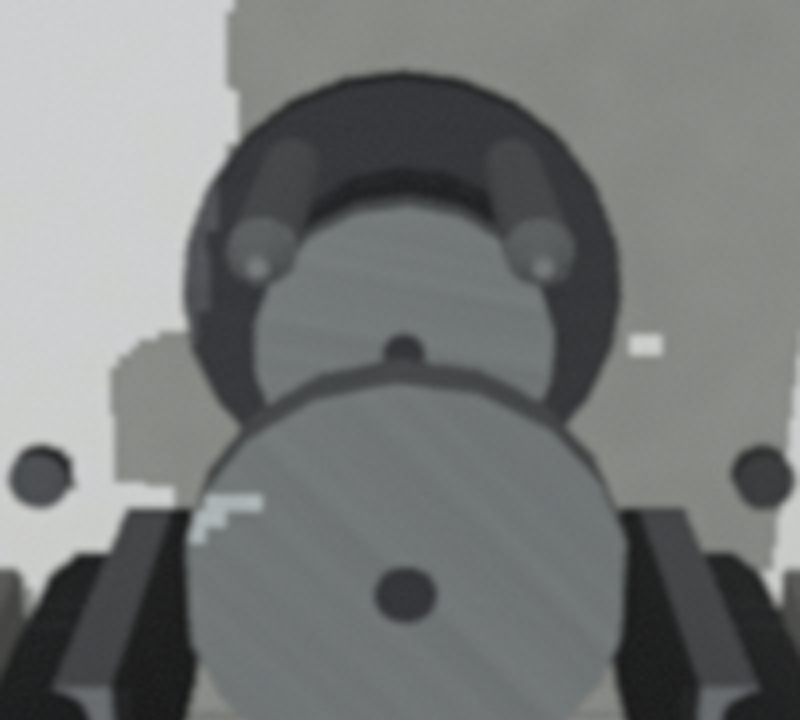

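Request:
{"name": "play_rows", "arguments": {"increments": [[[0, 0, 0], [-0.25, 0, 0], 0.5], [[0, 0, 0], [-0.25, 0, 0.5], 0.5], [[0, 0, 0], [-0.25, 0, 1.7], 0.5], [[0, 0, 0], [-0.25, 0, 3], 0.5], [[0, 0, 0], [-0.25, 0, 4.3], 0.5], [[0, 0, 0], [-0.25, 0, 5.6], 0.5], [[0, 0, 0], [-0.25, 0, 6.7], 0.5], [[0, 0, 0], [-0.25, 0, 6.7], 0.5]]}}

```text
t: 39.85
ee_pos: [0.533, -0.007, 0.0617]
eef_rot: [-0.001, -0.013, 1.0, 0.0]
force: [-0.1, 1.0, -1.2]
grip_width: 0.0475
```

Request:
{"name": "play_rows", "arguments": {"increments": [[[0, 0, 0], [0, 0, 0.1], 0.5], [[0, 0, 0], [0, 0, 0.2], 0.5], [[0, 0, 0], [0, 0, 0.3], 0.5], [[0, 0, 0], [0, 0, 0.3], 0.5], [[0, 0, 0], [0, 0, 0.3], 0.5], [[0, 0, 0], [0, 0, 0.3], 0.5], [[0, 0, 0], [0, 0, 0.3], 0.5], [[0, 0, 0], [0, 0, 0.3], 0.5]]}}

```text
t: 40.65
ee_pos: [0.5338, -0.0071, 0.0606]
eef_rot: [0.0, -0.013, 1.0, 0.0]
force: [0.6, -0.5, -1.5]
grip_width: 0.0479
```

Request:
{"name": "play_rows", "arguments": {"increments": [[[0, 0, 0], [0, 0, 0.1], 0.5], [[0, 0, 0], [0, 0, 0.15], 0.5], [[0, 0, 0], [0, 0, 0.15], 0.5], [[0, 0, 0], [0, 0, 0.15], -0.1], [[0, 0, 0], [0, 0, 0.15], -0.5], [[0, 0, 0], [0, 0, 0.15], -0.5], [[0, 0, 0], [0, 0, 0.15], -0.5], [[0, 0, 0], [0, 0, 0.15], -0.5]]}}

```text
t: 41.45
ee_pos: [0.5338, -0.007, 0.059]
eef_rot: [-0.0, -0.013, 1.0, 0.0]
force: [-0.4, 0.5, 0.5]
grip_width: 0.0638
```

Request:
{"name": "play_rows", "arguments": {"increments": [[[0, 0, 0], [0, 0, -2], -0.5], [[0, 0, 0], [0, 0, -5], -0.5], [[0, 0, 0], [0, 0, -9], -0.5], [[0, 0, 0], [2, 0, -13], -0.5], [[0, 0, 0], [5, 0, -16], -0.5], [[0, 0, 0], [7, 0, -16], -0.5], [[0, 0, 0], [7, 0, -16], -0.5], [[0, 0, 0], [7, 0, -16], -0.5]]}}

```text
t: 42.25
ee_pos: [0.464, -0.0089, 0.2192]
eef_rot: [0.0, -0.013, 1.0, -0.0]
force: [0.8, 0.6, 0.5]
grip_width: 0.0641
```

Run:
```python
from h import *
o=get_obs();print(o["force"],o["grip_width"],o["ee_pos"])
snap("wrist","w23")
show(.3727,-.330,.22,np.pi/2+.025)
```

```text
[0.82380763 0.62423993 0.53059596] 0.06405048603118663 [ 0.46400491 -0.00887906  0.21924145]
turn [np.float64(0.0001), np.float64(-0.0), np.float64(0.0011)] shift [np.float64(9.99), np.float64(-31.86), np.float64(-0.11)]
```

View pics/w23.png

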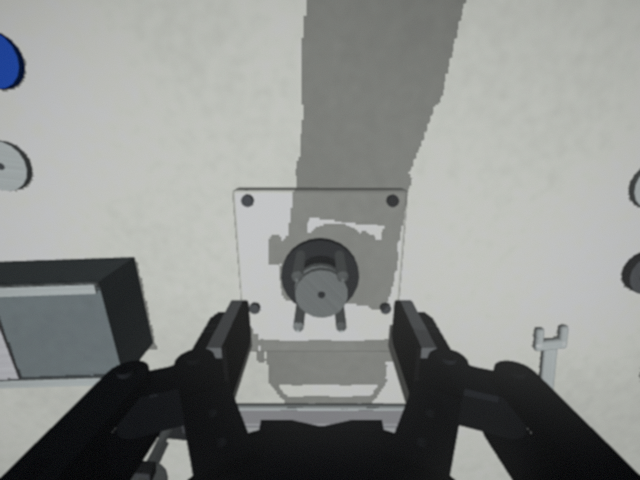

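Request:
{"name": "play_rows", "arguments": {"increments": [[[0, 0, 0], [2, -5, 0], -0.55], [[0, 0, 0], [3.5, -10, 0], -0.55], [[0, 0, 0], [5, -15, 0], -0.55], [[0, 0, 0], [6.5, -20, 0], -0.55], [[0, 0, 0], [8, -25, 0], -0.55], [[0, 0, 0], [10, -29, 0], -0.55], [[0, 0, 0], [10, -31.9, 0], -0.55], [[0, 0, 0], [10, -31.9, 0], -0.55]]}}

```text
t: 43.1
ee_pos: [0.3716, -0.334, 0.218]
eef_rot: [-0.001, -0.011, 1.0, 0.0]
force: [0.8, 0.3, -0.4]
grip_width: 0.0661
```

Run:
```python
from h import *
o=get_obs();c=cam("wrist");im=snap("wrist","w24");print(o["ee_pos"],o["q"][[0,5]])
p=proj(c,(.4297,-.331,.008));q=(int(p[0]),int(p[1]))
d=dot(im,q,7);p=toplane(c,d,.008);print(q,d,p)
show(p[0]+.0005,p[1],0.04,np.pi/2+.025)
```

```text
[ 0.37158458 -0.33397991  0.21797165] [-0.80530944 -2.39835393]
(322, 260) (np.float64(322.2582538517975), np.float64(260.6305942773294)) [ 0.42944836 -0.33119218  0.008     ]
turn [np.float64(0.0014), np.float64(-0.0013), np.float64(-0.0016)] shift [np.float64(-5.82), np.float64(-0.07), np.float64(17.78)]
```

View pics/w24.png

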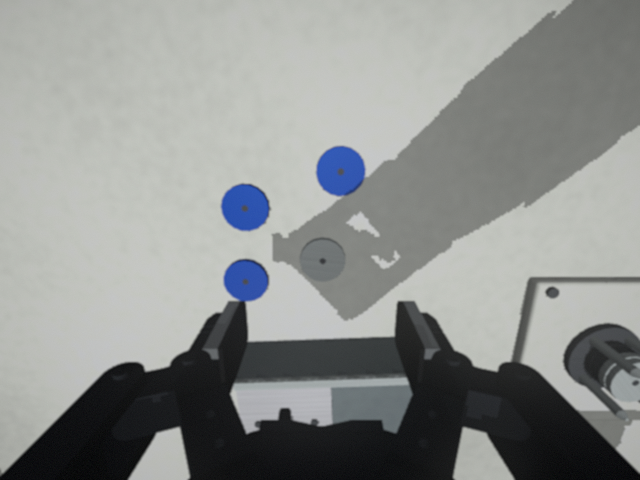

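Request:
{"name": "play_rows", "arguments": {"increments": [[[0, 0, 0], [-2, 0, 5], -0.55], [[0, 0, 0], [-4, 0, 10], -0.55], [[0, 0, 0], [-5.8, 0, 14], -0.55], [[0, 0, 0], [-5.8, 0, 17.8], -0.55], [[0, 0, 0], [-5.8, 0, 17.8], -0.55], [[0, 0, 0], [-5.8, 0, 17.8], -0.55], [[0, 0, 0], [-5.8, 0, 17.8], -0.55], [[0, 0, 0], [-5.8, 0, 17.8], -0.55]]}}

```text
t: 43.95
ee_pos: [0.4309, -0.3295, 0.0433]
eef_rot: [0.001, -0.013, 1.0, -0.001]
force: [0.7, -0.3, 0.1]
grip_width: 0.0662
```

Run:
```python
from h import *
o=get_obs();c=cam("wrist");im=snap("wrist","w25");print(o["ee_pos"])
p=proj(c,(.4295,-.331,.008));q=(int(p[0]),int(p[1]))
d=dot(im,q,9);p=toplane(c,d,.008);print(q,d,p)
show(p[0]+.0005,p[1],-.001,np.pi/2+.025)
```

```text
[ 0.43092108 -0.32949442  0.0433238 ]
(318, 275) (np.float64(318.21048479632816), np.float64(275.28564257028114)) [ 0.42948866 -0.33139169  0.008     ]
turn [np.float64(-0.002), np.float64(0.0022), np.float64(0.001)] shift [np.float64(0.09), np.float64(-0.19), np.float64(4.4)]
```

Request:
{"name": "play_rows", "arguments": {"increments": [[[0, 0, 0], [0.1, -0.2, 2], -0.55], [[0, 0, 0], [0.1, -0.2, 4], -0.55], [[0, 0, 0], [0.1, -0.2, 4.4], -0.55], [[0, 0, 0], [0.1, -0.2, 4.4], -0.55], [[0, 0, 0], [0.1, -0.2, 4.4], 0.5], [[0, 0, 0], [0.1, -0.2, 4.4], 0.5], [[0, 0, 0], [0.1, -0.2, 4.4], 0.5], [[0, 0, 0], [0.1, -0.2, 4.4], 0.5]], "squeeze": 40}}

```text
t: 44.8
ee_pos: [0.4298, -0.3313, -0.0013]
eef_rot: [0.001, -0.013, 1.0, -0.001]
force: [-1.9, 2.3, 7.8]
grip_width: 0.0477
```

Request:
{"name": "play_rows", "arguments": {"increments": [[[0, 0, 0], [0, 0, 0], 0.5], [[0, 0, 0], [0, 0, -0.5], 0.5], [[0, 0, 0], [0, 0, -1.5], 0.5], [[0, 0, 0], [0, 0, -4], 0.5], [[0, 0, 0], [0, 0, -7], 0.5], [[0, 0, 0], [0, 0, -10], 0.5], [[0, 0, 0], [0, 0, -13.5], 0.5], [[0, 0, 0], [0, 0, -13.5], 0.5]]}}

```text
t: 45.6
ee_pos: [0.4307, -0.3322, 0.1377]
eef_rot: [0.003, -0.013, 1.0, -0.003]
force: [-0.1, -0.4, -2.2]
grip_width: 0.048
```

Run:
```python
from h import *
o=get_obs();print(o["force"],o["grip_width"],o["ee_pos"])
show(.5335,-.0076,.135,np.pi/2+.025)
```

```text
[-0.12247331 -0.4375628  -2.21576507] 0.047977594891433994 [ 0.43074981 -0.3321698   0.13769588]
turn [np.float64(-0.0057), np.float64(0.0061), np.float64(0.0013)] shift [np.float64(-11.12), np.float64(32.18), np.float64(0.15)]
```

Request:
{"name": "play_rows", "arguments": {"increments": [[[0, 0, 0], [-1.5, 5, 0.2], 0.5], [[0, 0, 0], [-3, 10, 0.2], 0.5], [[0, 0, 0], [-5, 15, 0.2], 0.5], [[0, 0, 0], [-7, 20, 0.2], 0.5], [[0, 0, 0], [-9, 25, 0.2], 0.5], [[0, 0, 0], [-11.2, 30, 0.2], 0.5], [[0, 0, 0], [-11.2, 32.2, 0.2], 0.5], [[0, 0, 0], [-11.2, 32.2, 0.2], 0.5]]}}

```text
t: 46.4
ee_pos: [0.533, -0.0019, 0.1302]
eef_rot: [0.0, -0.015, 1.0, 0.0]
force: [-0.2, -0.8, -1.7]
grip_width: 0.0476
```

Request:
{"name": "play_rows", "arguments": {"increments": [[[0, 0, 0], [0, 0, 0], 0.5], [[0, 0, 0], [0, 0, 0], 0.5], [[0, 0, 0], [0, 0, 0], 0.5], [[0, 0, 0], [0, 0, 0], 0.5], [[0, 0, 0], [0, 0, 0], 0.5], [[0, 0, 0], [0, 0, 0], 0.5], [[0, 0, 0], [0, 0, 0], 0.5], [[0, 0, 0], [0, 0, 0], 0.5]]}}

```text
t: 47.2
ee_pos: [0.5328, -0.0061, 0.1301]
eef_rot: [-0.0, -0.013, 1.0, 0.0]
force: [0.0, -0.4, -1.5]
grip_width: 0.0476
```

Run:
```python
from h import *
o=get_obs();print(o["force"],o["grip_width"],o["ee_pos"])
c=cam("wrist");im=snap("wrist","w26")
cv2.imwrite("pics/w26c.png",cv2.resize(im[170:380,220:420],None,fx=4,fy=4,interpolation=cv2.INTER_CUBIC)[:720:])
d=dot(im,(321,315),9);p=toplane(c,d,o["ee_pos"][2]+.009);print(d,p-o["ee_pos"])
show(.5335,-.0076,.071,np.pi/2+.025)
```

```text
[ 0.03313255 -0.39485306 -1.45769819] 0.04759513727530366 [ 0.53276803 -0.00609652  0.13007406]
(np.float64(321.01305616338436), np.float64(319.03785557986873)) [-0.00024794 -0.00025885  0.009     ]
turn [np.float64(0.0), np.float64(0.0001), np.float64(0.0012)] shift [np.float64(-0.07), np.float64(-0.15), np.float64(5.91)]
```

View pics/w26c.png

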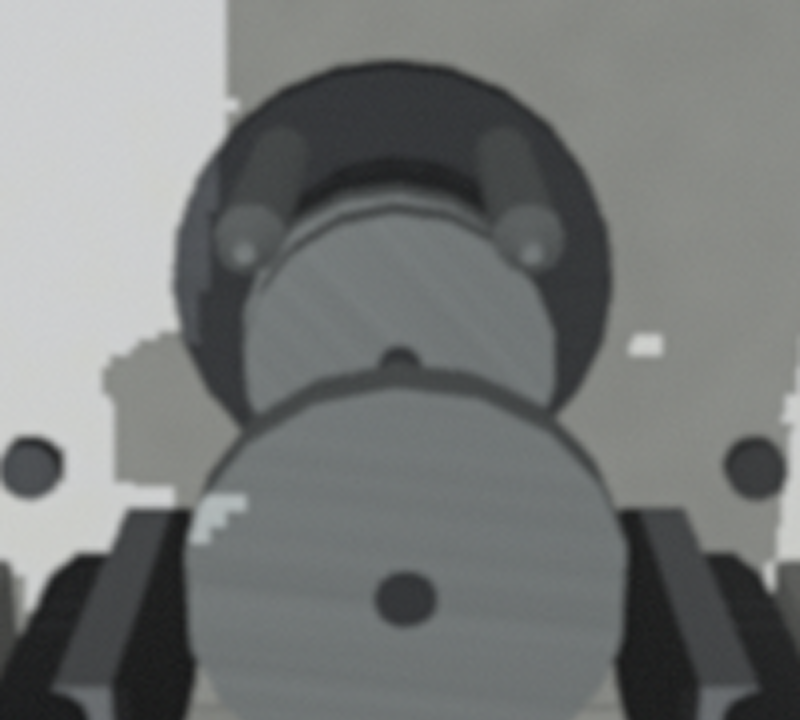

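Request:
{"name": "play_rows", "arguments": {"increments": [[[0, 0, 0], [0, -0.15, 0], 0.5], [[0, 0, 0], [0, -0.15, 0.5], 0.5], [[0, 0, 0], [0, -0.15, 1.7], 0.5], [[0, 0, 0], [0, -0.15, 3], 0.5], [[0, 0, 0], [0, -0.15, 4.3], 0.5], [[0, 0, 0], [0, -0.15, 5.5], 0.5], [[0, 0, 0], [0, -0.15, 6], 0.5], [[0, 0, 0], [0, -0.15, 6], 0.5]]}}

```text
t: 48.05
ee_pos: [0.5325, -0.0075, 0.0691]
eef_rot: [-0.001, -0.013, 1.0, 0.0]
force: [-0.2, 0.3, -1.8]
grip_width: 0.0474
```

Request:
{"name": "play_rows", "arguments": {"increments": [[[0, 0, 0], [0, 0, 0.1], 0.5], [[0, 0, 0], [0, 0, 0.1], 0.5], [[0, 0, 0], [0, 0, 0.2], 0.5], [[0, 0, 0], [0, 0, 0.2], 0.5], [[0, 0, 0], [0, 0, 0.2], 0.5], [[0, 0, 0], [0, 0, 0.2], 0.5], [[0, 0, 0], [0, 0, 0.2], 0.5], [[0, 0, 0], [0, 0, 0.2], 0.5]]}}

```text
t: 48.85
ee_pos: [0.5328, -0.0076, 0.0681]
eef_rot: [0.0, -0.013, 1.0, 0.0]
force: [-0.9, -0.6, -0.6]
grip_width: 0.0477
```

Request:
{"name": "play_rows", "arguments": {"increments": [[[0, 0, 0], [0, 0, 0.1], 0.5], [[0, 0, 0], [0, 0, 0.15], 0.5], [[0, 0, 0], [0, 0, 0.15], 0.5], [[0, 0, 0], [0, 0, 0.15], -0.1], [[0, 0, 0], [0, 0, 0.15], -0.5], [[0, 0, 0], [0, 0, 0.15], -0.5], [[0, 0, 0], [0, 0, 0.15], -0.5], [[0, 0, 0], [0, 0, 0.15], -0.5]]}}

```text
t: 49.65
ee_pos: [0.5328, -0.0076, 0.0665]
eef_rot: [-0.0, -0.013, 1.0, 0.0]
force: [0.3, 0.3, 0.8]
grip_width: 0.0642
```

Request:
{"name": "play_rows", "arguments": {"increments": [[[0, 0, 0], [0, 0, -2], -0.5], [[0, 0, 0], [0, 0, -5], -0.5], [[0, 0, 0], [0, 0, -9], -0.5], [[0, 0, 0], [2, 0, -13], -0.5], [[0, 0, 0], [5, 0, -15], -0.5], [[0, 0, 0], [7, 0, -15], -0.5], [[0, 0, 0], [7, 0, -15], -0.5], [[0, 0, 0], [7, 0, -15], -0.5]]}}

```text
t: 50.45
ee_pos: [0.4631, -0.0094, 0.2168]
eef_rot: [0.0, -0.013, 1.0, -0.0]
force: [-0.4, -0.3, 0.3]
grip_width: 0.0643
```

Run:
```python
from h import *
o=get_obs();print(o["force"],o["grip_width"],o["ee_pos"])
snap("wrist","w27")
show(.3743,.3345,.22,np.pi/2+.025)
```

```text
[-0.3806317  -0.25337934  0.25950673] 0.06425456145013896 [ 0.46305213 -0.00941593  0.21676558]
turn [np.float64(0.0), np.float64(0.0001), np.float64(0.0011)] shift [np.float64(8.0), np.float64(34.61), np.float64(-0.35)]
```

View pics/w27.png

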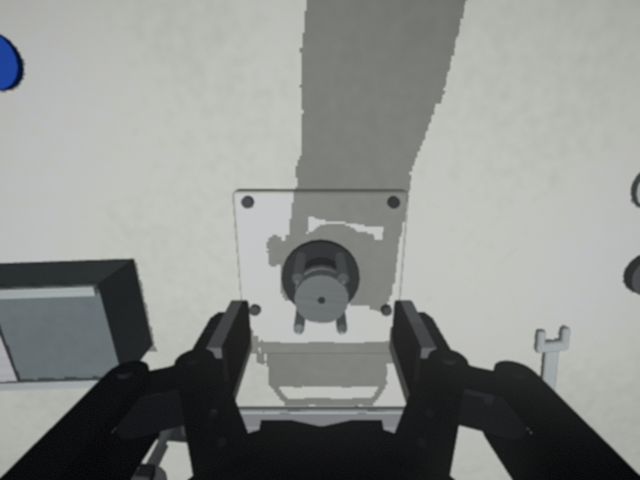

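Three blanks are in. Now the fourth (left, B).

Request:
{"name": "play_rows", "arguments": {"increments": [[[0, 0, 0], [1.2, 5, -0.3], -0.55], [[0, 0, 0], [2.3, 10, -0.3], -0.55], [[0, 0, 0], [3.5, 15, -0.3], -0.55], [[0, 0, 0], [4.6, 20, -0.3], -0.55], [[0, 0, 0], [6, 25, -0.3], -0.55], [[0, 0, 0], [7, 30, -0.3], -0.55], [[0, 0, 0], [8, 34.6, -0.3], -0.55], [[0, 0, 0], [8, 34.6, -0.3], -0.55]]}}

```text
t: 51.3
ee_pos: [0.3725, 0.3387, 0.2187]
eef_rot: [-0.001, -0.015, 1.0, -0.0]
force: [-0.8, 0.0, -0.2]
grip_width: 0.0665
```

Run:
```python
from h import *
o=get_obs();c=cam("wrist");im=snap("wrist","w28");print(o["ee_pos"],o["q"][[0,5]])
p=proj(c,(.4319,.3345,.008));q=(int(p[0]),int(p[1]))
d=dot(im,q,7);p=toplane(c,d,.008);print(q,d,p)
show(p[0]+.0005,p[1],0.04,np.pi/2+.025)
```

```text
[0.37248718 0.33867149 0.21866082] [ 0.66481125 -0.93680312]
(315, 261) (np.float64(316.7563368765331), np.float64(261.4153720359771)) [0.43168621 0.33582477 0.008     ]
turn [np.float64(-0.0006), np.float64(-0.0013), np.float64(0.005)] shift [np.float64(-5.93), np.float64(-0.3), np.float64(17.85)]
```

View pics/w28.png

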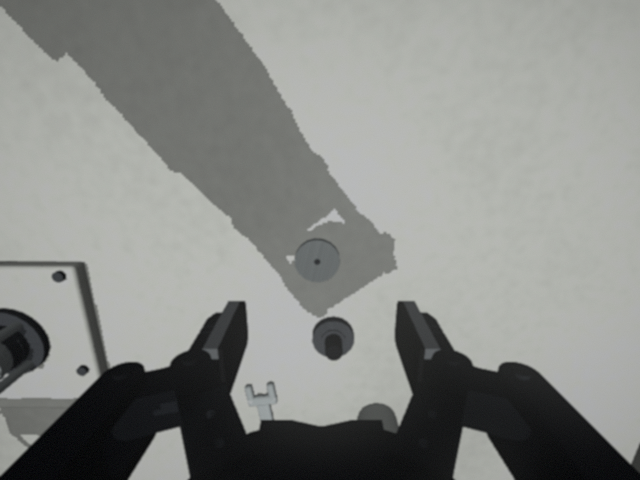

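Request:
{"name": "play_rows", "arguments": {"increments": [[[0, 0, 0], [-2, -0.3, 5], -0.55], [[0, 0, 0], [-4, -0.3, 10], -0.55], [[0, 0, 0], [-5.9, -0.3, 14], -0.55], [[0, 0, 0], [-5.9, -0.3, 17.8], -0.55], [[0, 0, 0], [-5.9, -0.3, 17.8], -0.55], [[0, 0, 0], [-5.9, -0.3, 17.8], -0.55], [[0, 0, 0], [-5.9, -0.3, 17.8], -0.55], [[0, 0, 0], [-5.9, -0.3, 17.8], -0.55]]}}

```text
t: 52.15
ee_pos: [0.4337, 0.3335, 0.0439]
eef_rot: [0.001, -0.013, 1.0, 0.001]
force: [-1.3, -0.5, -0.4]
grip_width: 0.0664
```

Run:
```python
from h import *
o=get_obs();c=cam("wrist");im=snap("wrist","w29");print(o["ee_pos"])
p=proj(c,(.4317,.3355,.008));q=(int(p[0]),int(p[1]))
d=dot(im,q,9);d=dot(im,(int(d[0]+.5),int(d[1]+.5)),9);p=toplane(c,d,.008);print(q,d,p)
show(p[0]+.0005,p[1],-.001,np.pi/2+.025)
```

```text
[0.43366467 0.33347976 0.04386429]
(324, 274) (np.float64(325.27396744045825), np.float64(274.0973017787157)) [0.43165602 0.33569236 0.008     ]
turn [np.float64(0.0017), np.float64(0.0027), np.float64(0.0014)] shift [np.float64(0.14), np.float64(0.22), np.float64(4.46)]
```

Request:
{"name": "play_rows", "arguments": {"increments": [[[0, 0, 0], [0.14, 0.22, 2], -0.55], [[0, 0, 0], [0.14, 0.22, 4], -0.55], [[0, 0, 0], [0.14, 0.22, 4.4], -0.55], [[0, 0, 0], [0.14, 0.22, 4.4], -0.55], [[0, 0, 0], [0.14, 0.22, 4.4], 0.5], [[0, 0, 0], [0.14, 0.22, 4.4], 0.5], [[0, 0, 0], [0.14, 0.22, 4.4], 0.5], [[0, 0, 0], [0.14, 0.22, 4.4], 0.5]], "squeeze": 40}}

```text
t: 53.0
ee_pos: [0.432, 0.3355, -0.0007]
eef_rot: [0.001, -0.013, 1.0, 0.001]
force: [-0.7, -2.2, 6.7]
grip_width: 0.048
```

Request:
{"name": "play_rows", "arguments": {"increments": [[[0, 0, 0], [0, 0, 0], 0.5], [[0, 0, 0], [0, 0, -0.5], 0.5], [[0, 0, 0], [0, 0, -1.5], 0.5], [[0, 0, 0], [0, 0, -4], 0.5], [[0, 0, 0], [0, 0, -7], 0.5], [[0, 0, 0], [0, 0, -10], 0.5], [[0, 0, 0], [0, 0, -13.5], 0.5], [[0, 0, 0], [0, 0, -13.5], 0.5]]}}

```text
t: 53.8
ee_pos: [0.433, 0.3362, 0.1383]
eef_rot: [0.004, -0.013, 1.0, 0.002]
force: [0.4, 0.1, -1.1]
grip_width: 0.0477
```

Run:
```python
from h import *
o=get_obs();print(o["force"],o["grip_width"],o["ee_pos"])
show(.533,-.0076,.135,np.pi/2+.025)
```

```text
[ 0.42913591  0.10810008 -1.10039984] 0.047746452091573556 [0.43302064 0.33622588 0.13825543]
turn [np.float64(0.0045), np.float64(0.0071), np.float64(0.0013)] shift [np.float64(-9.09), np.float64(-34.63), np.float64(0.23)]
```

Request:
{"name": "play_rows", "arguments": {"increments": [[[0, 0, 0], [-1.2, -5, 0], 0.5], [[0, 0, 0], [-2.4, -10, 0], 0.5], [[0, 0, 0], [-3.6, -15, 0], 0.5], [[0, 0, 0], [-5, -20, 0], 0.5], [[0, 0, 0], [-6.5, -25, 0], 0.5], [[0, 0, 0], [-8, -30, 0], 0.5], [[0, 0, 0], [-9.1, -34.6, 0], 0.5], [[0, 0, 0], [-9.1, -34.6, 0], 0.5]]}}

```text
t: 54.6
ee_pos: [0.5321, -0.0127, 0.1328]
eef_rot: [0.0, -0.011, 1.0, -0.0]
force: [0.1, 0.8, -2.0]
grip_width: 0.0476
```

Request:
{"name": "play_rows", "arguments": {"increments": [[[0, 0, 0], [0, 0, 0], 0.5], [[0, 0, 0], [0, 0, 0], 0.5], [[0, 0, 0], [0, 0, 0], 0.5], [[0, 0, 0], [0, 0, 0], 0.5], [[0, 0, 0], [0, 0, 0], 0.5], [[0, 0, 0], [0, 0, 0], 0.5], [[0, 0, 0], [0, 0, 0], 0.5], [[0, 0, 0], [0, 0, 0], 0.5]]}}

```text
t: 55.4
ee_pos: [0.5314, -0.0083, 0.1326]
eef_rot: [0.0, -0.013, 1.0, -0.0]
force: [-0.2, 0.7, -1.8]
grip_width: 0.048
```

Run:
```python
from h import *
o=get_obs();print(o["force"],o["grip_width"],o["ee_pos"])
c=cam("wrist");im=snap("wrist","w30")
cv2.imwrite("pics/w30c.png",cv2.resize(im[170:380,220:420],None,fx=4,fy=4,interpolation=cv2.INTER_CUBIC)[:720:])
d=dot(im,(321,318),11);d=dot(im,(int(d[0]+.5),int(d[1]+.5)),11);p=toplane(c,d,o["ee_pos"][2]+.009);print(d,p-o["ee_pos"])
show(.533,-.0076,.079,np.pi/2+.025)
```

```text
[-0.17739906  0.73407025 -1.77204263] 0.04802064266938519 [ 0.53143124 -0.00832226  0.13257581]
(np.float64(320.96336557800976), np.float64(318.70041183794655)) [-0.00042158 -0.00028698  0.009     ]
turn [np.float64(-0.0), np.float64(-0.0), np.float64(0.0012)] shift [np.float64(-0.16), np.float64(0.07), np.float64(5.36)]
```

View pics/w30c.png

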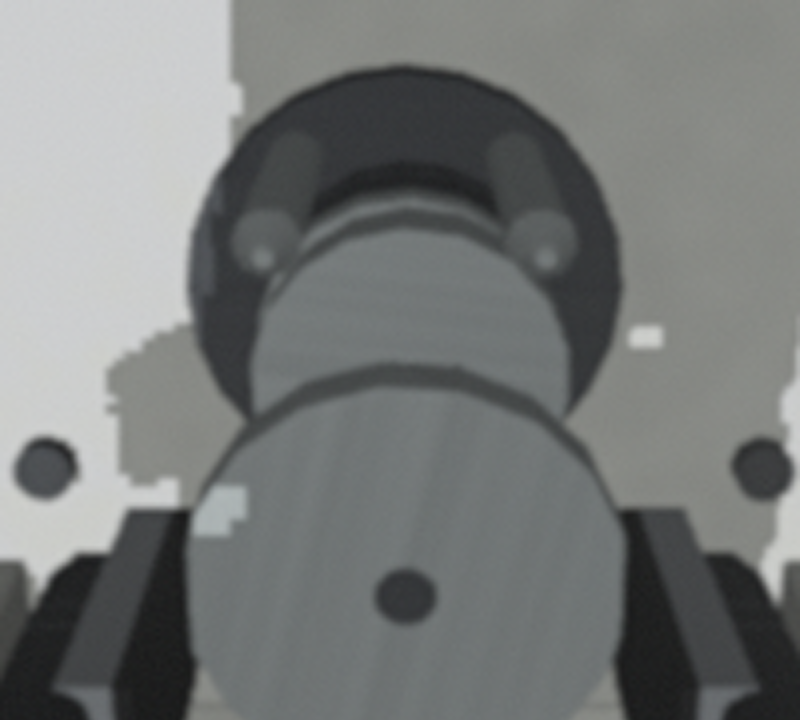

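Request:
{"name": "play_rows", "arguments": {"increments": [[[0, 0, 0], [-0.15, 0.05, 0], 0.5], [[0, 0, 0], [-0.15, 0.05, 0.5], 0.5], [[0, 0, 0], [-0.15, 0.05, 1.5], 0.5], [[0, 0, 0], [-0.15, 0.05, 2.7], 0.5], [[0, 0, 0], [-0.15, 0.05, 3.8], 0.5], [[0, 0, 0], [-0.15, 0.05, 4.8], 0.5], [[0, 0, 0], [-0.15, 0.05, 5.3], 0.5], [[0, 0, 0], [-0.15, 0.05, 5.3], 0.5]]}}

```text
t: 56.25
ee_pos: [0.5326, -0.0078, 0.0787]
eef_rot: [-0.001, -0.013, 1.0, 0.0]
force: [0.1, -0.2, -0.6]
grip_width: 0.0473
```

Request:
{"name": "play_rows", "arguments": {"increments": [[[0, 0, 0], [0, 0, 0.1], 0.5], [[0, 0, 0], [0, 0, 0.1], 0.5], [[0, 0, 0], [0, 0, 0.2], 0.5], [[0, 0, 0], [0, 0, 0.2], 0.5], [[0, 0, 0], [0, 0, 0.2], 0.5], [[0, 0, 0], [0, 0, 0.2], 0.5], [[0, 0, 0], [0, 0, 0.2], 0.5], [[0, 0, 0], [0, 0, 0.2], 0.5]]}}

```text
t: 57.05
ee_pos: [0.5329, -0.0079, 0.0776]
eef_rot: [0.0, -0.013, 1.0, 0.0]
force: [-0.4, -0.6, -0.5]
grip_width: 0.0476
```

Request:
{"name": "play_rows", "arguments": {"increments": [[[0, 0, 0], [0, 0, 0.1], 0.5], [[0, 0, 0], [0, 0, 0.18], 0.5], [[0, 0, 0], [0, 0, 0.18], 0.5], [[0, 0, 0], [0, 0, 0.18], -0.1], [[0, 0, 0], [0, 0, 0.18], -0.5], [[0, 0, 0], [0, 0, 0.18], -0.5], [[0, 0, 0], [0, 0, 0.18], -0.5], [[0, 0, 0], [0, 0, 0.18], -0.5]]}}

```text
t: 57.85
ee_pos: [0.533, -0.0079, 0.0759]
eef_rot: [0.0, -0.013, 1.0, 0.0]
force: [-0.3, 0.2, -0.1]
grip_width: 0.0639
```

Request:
{"name": "play_rows", "arguments": {"increments": [[[0, 0, 0], [0, 0, -2], -0.5], [[0, 0, 0], [0, 0, -5], -0.5], [[0, 0, 0], [0, 0, -9], -0.5], [[0, 0, 0], [2, 0, -13], -0.5], [[0, 0, 0], [5, 0, -14], -0.5], [[0, 0, 0], [7, 0, -14], -0.5], [[0, 0, 0], [7, 0, -14], -0.5], [[0, 0, 0], [7, 0, -14], -0.5]]}}

```text
t: 58.65
ee_pos: [0.4631, -0.0097, 0.2161]
eef_rot: [0.0, -0.013, 1.0, -0.0]
force: [-0.3, 0.7, 0.5]
grip_width: 0.0639
```

Run:
```python
from h import *
o=get_obs();print(o["force"],o["grip_width"],o["ee_pos"])
im=snap("wrist","w31")
cv2.imwrite("pics/w31c.png",cv2.resize(im[170:350,220:420],None,fx=4,fy=4,interpolation=cv2.INTER_CUBIC))
show(.471,.356,.22,np.pi/2+.025)
```

```text
[-0.33614492  0.74083831  0.52246213] 0.06391488106334643 [ 0.46314921 -0.00973348  0.21614299]
turn [np.float64(0.0), np.float64(0.0003), np.float64(0.0011)] shift [np.float64(-1.72), np.float64(36.54), np.float64(-0.41)]
```

View pics/w31c.png

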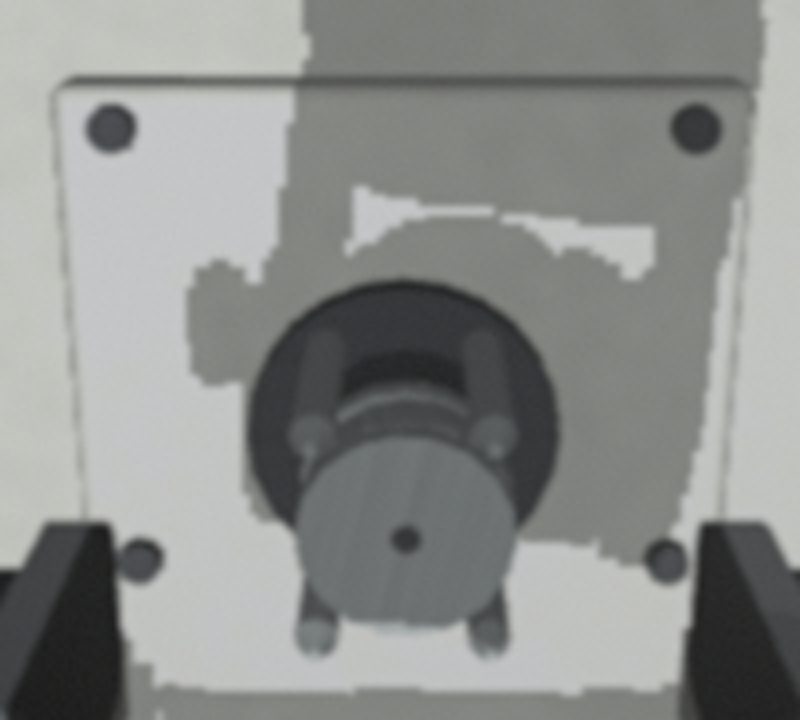

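Request:
{"name": "play_rows", "arguments": {"increments": [[[0, 0, 0], [-0.3, 5, -0.4], -0.4], [[0, 0, 0], [-0.5, 10, -0.4], -0.4], [[0, 0, 0], [-0.8, 15, -0.4], -0.4], [[0, 0, 0], [-1, 20, -0.4], -0.4], [[0, 0, 0], [-1.3, 25, -0.4], -0.4], [[0, 0, 0], [-1.5, 30, -0.4], -0.4], [[0, 0, 0], [-1.7, 35, -0.4], -0.4], [[0, 0, 0], [-1.7, 36.5, -0.4], -0.4]]}}

```text
t: 59.5
ee_pos: [0.4698, 0.3598, 0.2185]
eef_rot: [-0.001, -0.015, 1.0, -0.0]
force: [0.5, -0.2, 0.0]
grip_width: 0.0597
```

Request:
{"name": "play_rows", "arguments": {"increments": [[[0, 0, 0], [0, 0, 0], -0.4], [[0, 0, 0], [0, 0, 0], -0.4], [[0, 0, 0], [0, 0, 0], -0.4], [[0, 0, 0], [0, 0, 0], -0.4], [[0, 0, 0], [0, 0, 0], -0.4], [[0, 0, 0], [0, 0, 0], -0.4], [[0, 0, 0], [0, 0, 0], -0.4], [[0, 0, 0], [0, 0, 0], -0.4]]}}

```text
t: 60.3
ee_pos: [0.4704, 0.3555, 0.2198]
eef_rot: [0.0, -0.013, 1.0, 0.0]
force: [-0.4, -0.5, 0.3]
grip_width: 0.0598
```

Run:
```python
from h import *
o=get_obs();c=cam("wrist");print(o["ee_pos"],o["q"][[0,5]])
im=snap("wrist","w32");cv2.imwrite("pics/w32c.png",cv2.resize(im[180:330,240:400],None,fx=4,fy=4,interpolation=cv2.INTER_CUBIC))
print(proj(c,(.5283,.3583,.012)),proj(c,(.5283,.3583,.038)))
```

```text
[0.47039989 0.35553853 0.21982012] [ 0.58511468 -1.01178331]
[322.13559183 261.14629046] [322.24363613 270.55866334]
```

View pics/w32.png

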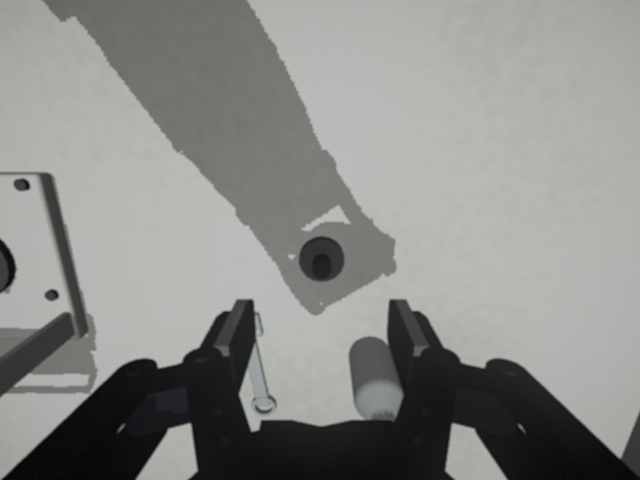

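View pics/w32c.png

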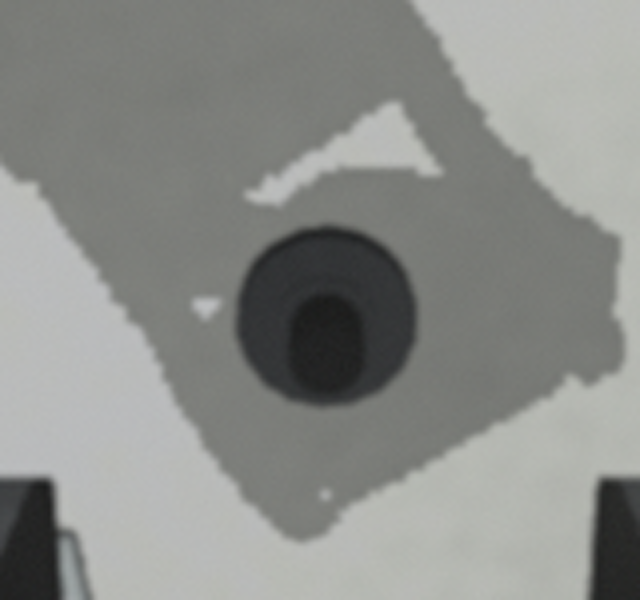

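Run:
```python
from h import *
c=cam("wrist")
print("disc",toplane(c,(321.75,259),.008),"knob",toplane(c,(322,269.3),.038))
print("bottle cap", toplane(cam("top"),(100+82/4,140+217/4),.13),"spanner jaw",toplane(c,(257,317),.003))
k=toplane(c,(322,269.3),.038);show(k[0]+.0005,k[1],.06,np.pi/2+.025)
```

```text
disc [0.5273268  0.35790973 0.008     ] knob [0.52688883 0.35805699 0.038     ]
bottle cap [0.65040152 0.41670668 0.13      ] spanner jaw [0.60437837 0.28373727 0.003     ]
turn [np.float64(0.0001), np.float64(0.0), np.float64(0.0011)] shift [np.float64(-5.7), np.float64(0.1), np.float64(15.98)]
```

Request:
{"name": "play_rows", "arguments": {"increments": [[[0, 0, 0], [-2, 0.1, 4], -0.05], [[0, 0, 0], [-4, 0.1, 8], -0.05], [[0, 0, 0], [-5.7, 0.1, 12], -0.05], [[0, 0, 0], [-5.7, 0.1, 16], -0.05], [[0, 0, 0], [-5.7, 0.1, 16], -0.05], [[0, 0, 0], [-5.7, 0.1, 16], -0.05], [[0, 0, 0], [-5.7, 0.1, 16], -0.05], [[0, 0, 0], [-5.7, 0.1, 16], -0.05]]}}

```text
t: 61.15
ee_pos: [0.528, 0.3588, 0.0624]
eef_rot: [0.002, -0.013, 1.0, 0.001]
force: [-0.2, -0.6, -0.3]
grip_width: 0.0445
```

Run:
```python
from h import *
o=get_obs();c=cam("wrist");print(o["ee_pos"],o["q"][[0,5]])
im=snap("wrist","w33")
show(.5277,.358,.0165,np.pi/2+.025)
```

```text
[0.52804324 0.35880068 0.06240118] [ 0.5394472  -1.05783939]
turn [np.float64(0.0015), np.float64(0.0027), np.float64(0.0015)] shift [np.float64(0.03), np.float64(-0.07), np.float64(4.55)]
```

View pics/w33.png

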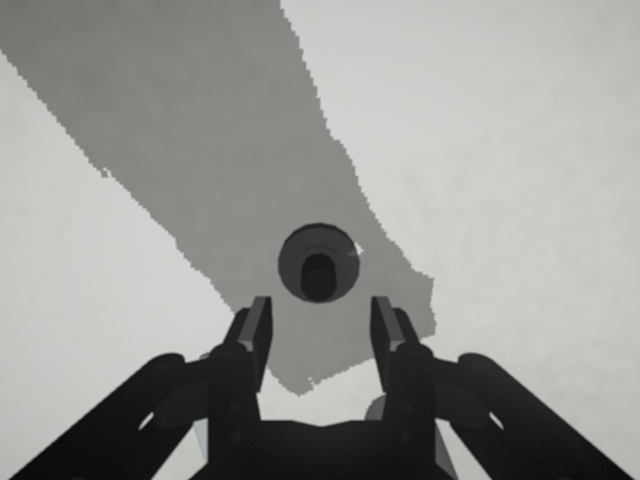

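Request:
{"name": "play_rows", "arguments": {"increments": [[[0, 0, 0], [0, -0.07, 2], -0.05], [[0, 0, 0], [0, -0.07, 4], -0.05], [[0, 0, 0], [0, -0.07, 4.4], -0.05], [[0, 0, 0], [0, -0.07, 4.4], -0.05], [[0, 0, 0], [0, -0.07, 4.4], 0.9], [[0, 0, 0], [0, -0.07, 4.4], 0.9], [[0, 0, 0], [0, -0.07, 4.4], 0.9], [[0, 0, 0], [0, -0.07, 4.4], 0.9]], "squeeze": 45}}

```text
t: 62.0
ee_pos: [0.5279, 0.3578, 0.0173]
eef_rot: [0.001, -0.013, 1.0, 0.0]
force: [-0.6, -1.2, 5.5]
grip_width: 0.0184
```

Request:
{"name": "play_rows", "arguments": {"increments": [[[0, 0, 0], [0, 0, 0], 0.9], [[0, 0, 0], [0, 0, 0], 0.9], [[0, 0, 0], [0, 0, -0.6], 0.9], [[0, 0, 0], [0, 0, -3], 0.9], [[0, 0, 0], [0, 0, -7], 0.9], [[0, 0, 0], [0, 0, -11], 0.9], [[0, 0, 0], [0, 0, -14], 0.9], [[0, 0, 0], [0, 0, -14], 0.9]]}}

```text
t: 62.8
ee_pos: [0.5287, 0.3583, 0.1613]
eef_rot: [0.003, -0.013, 1.0, 0.002]
force: [0.6, 0.5, -3.6]
grip_width: 0.0183
```

Run:
```python
from h import *
o=get_obs();print(o["force"],o["grip_width"],o["ee_pos"])
show(.533,-.0076,.155,np.pi/2+.025)
```

```text
[ 0.60105986  0.51880635 -3.55599779] 0.018346936932693174 [0.52869188 0.35831006 0.16125055]
turn [np.float64(0.0039), np.float64(0.0069), np.float64(0.0013)] shift [np.float64(0.54), np.float64(-36.59), np.float64(0.48)]
```

Request:
{"name": "play_rows", "arguments": {"increments": [[[0, 0, 0], [0, -5, 0], 0.9], [[0, 0, 0], [0, -10, 0], 0.9], [[0, 0, 0], [0.2, -15, 0], 0.9], [[0, 0, 0], [0.4, -20, 0], 0.9], [[0, 0, 0], [0.4, -25, 0], 0.9], [[0, 0, 0], [0.5, -30, 0], 0.9], [[0, 0, 0], [0.5, -34, 0], 0.9], [[0, 0, 0], [0.5, -36.5, 0], 0.9]]}}

```text
t: 63.6
ee_pos: [0.5312, -0.0103, 0.1551]
eef_rot: [-0.001, -0.012, 1.0, -0.0]
force: [0.7, 0.2, -2.0]
grip_width: 0.0185
```

Request:
{"name": "play_rows", "arguments": {"increments": [[[0, 0, 0], [0, 0, 0], 0.9], [[0, 0, 0], [0, 0, 0.5], 0.9], [[0, 0, 0], [0, 0, 1], 0.9], [[0, 0, 0], [0, 0, 1.5], 0.9], [[0, 0, 0], [0, 0, 1.5], 0.9], [[0, 0, 0], [0, 0, 1.5], 0.9], [[0, 0, 0], [0, 0, 1.5], 0.9], [[0, 0, 0], [0, 0, 1.5], 0.9]]}}

```text
t: 64.4
ee_pos: [0.532, -0.0075, 0.141]
eef_rot: [0.0, -0.013, 1.0, -0.0]
force: [0.1, 0.1, -2.4]
grip_width: 0.0182
```

Run:
```python
from h import *
o=get_obs();print(o["force"],o["grip_width"],o["ee_pos"],o["eef_rot"])
c=cam("wrist");im=snap("wrist","w34")
cv2.imwrite("pics/w34c.png",cv2.resize(im[170:380,220:420],None,fx=4,fy=4,interpolation=cv2.INTER_CUBIC)[:760])
show(.533,-.0076,.105,np.pi/2+.025)
```

```text
[ 0.13119616  0.10999258 -2.42248562] 0.018199469880470512 [ 0.53201027 -0.00750022  0.14098149] [ 1.88448911e-04 -1.31724600e-02  9.99913222e-01 -1.30324826e-05]
turn [np.float64(-0.0), np.float64(0.0003), np.float64(0.0013)] shift [np.float64(-0.1), np.float64(-0.01), np.float64(3.6)]
```

View pics/w34c.png

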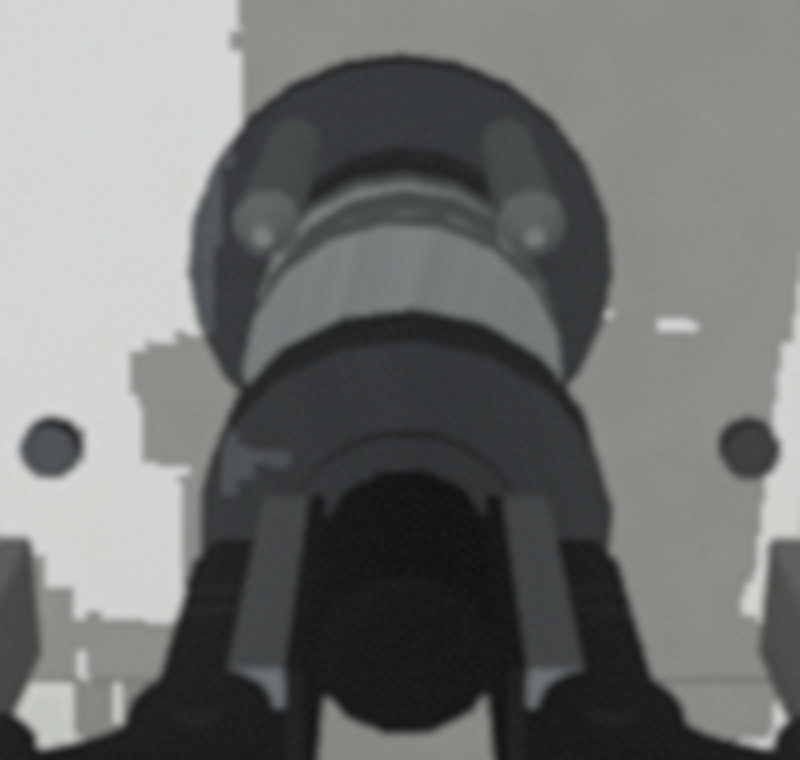

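Run:
```python
from h import *
c=cam("wrist")
C=lambda x,y,z:toplane(c,(220+x/4,170+y/4),z)
o=get_obs()
print(o["ee_pos"],"bottom rim",C(405,311,o["ee_pos"][2]-.0173)+[.025,0,0],"top rim",C(405,342,o["ee_pos"][2]-.0053)+[.025,0,0])
print("tips",C(262,237,.091),C(534,238,.091))
# side extents of bottom disc
```

```text
[ 0.5319728  -0.00752769  0.14095125] bottom rim [ 0.53282161 -0.0082754   0.12365125] top rim [ 0.53235878 -0.00830843  0.13565125]
tips [ 0.50846739 -0.0288947   0.091     ] [0.50758388 0.01044897 0.091     ]
```

Request:
{"name": "play_rows", "arguments": {"increments": [[[0, 0, 0], [-0.08, 0, 0], 0.9], [[0, 0, 0], [-0.08, 0, 0.7], 0.9], [[0, 0, 0], [-0.08, 0, 1.5], 0.9], [[0, 0, 0], [-0.08, 0, 2.3], 0.9], [[0, 0, 0], [-0.08, 0, 3], 0.9], [[0, 0, 0], [-0.08, 0, 3.5], 0.9], [[0, 0, 0], [-0.08, 0, 3.5], 0.9], [[0, 0, 0], [-0.08, 0, 3.5], 0.9]]}}

```text
t: 65.25
ee_pos: [0.5328, -0.0076, 0.1059]
eef_rot: [0.0, -0.013, 1.0, 0.0]
force: [-0.5, 0.6, -2.5]
grip_width: 0.018
```

Request:
{"name": "play_rows", "arguments": {"increments": [[[0, 0, 0], [0, 0, 0.1], 0.9], [[0, 0, 0], [0, 0, 0.2], 0.9], [[0, 0, 0], [0, 0, 0.3], 0.9], [[0, 0, 0], [0, 0, 0.3], 0.9], [[0, 0, 0], [0, 0, 0.3], 0.9], [[0, 0, 0], [0, 0, 0.3], 0.9], [[0, 0, 0], [0, 0, 0.3], 0.9], [[0, 0, 0], [0, 0, 0.3], 0.9]]}}

```text
t: 66.05
ee_pos: [0.5327, -0.0076, 0.1028]
eef_rot: [0.0, -0.013, 1.0, -0.0]
force: [-0.3, -0.7, -2.6]
grip_width: 0.0183
```

Run:
```python
from h import *
im=snap("wrist","w35")
cv2.imwrite("pics/w35c.png",cv2.resize(im[170:380,220:420],None,fx=4,fy=4,interpolation=cv2.INTER_CUBIC)[:600])
```

```text
(no output)
```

View pics/w35c.png

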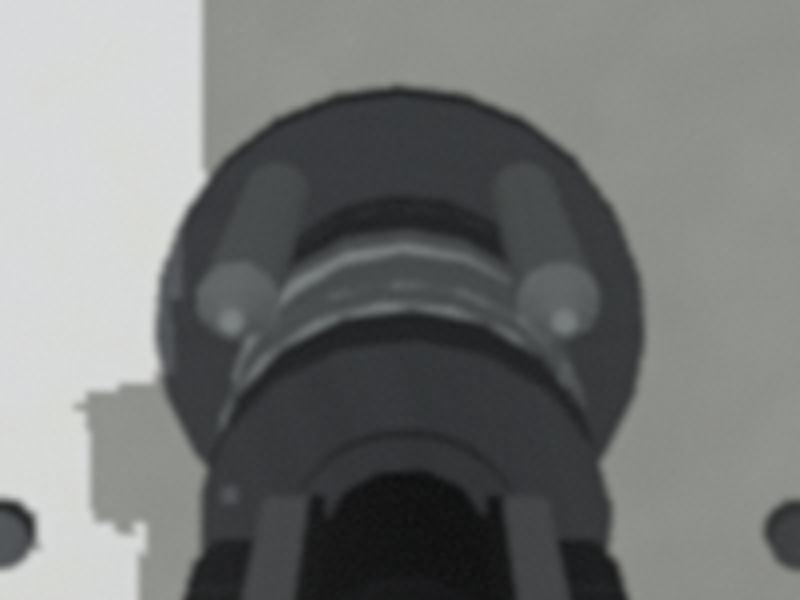

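Request:
{"name": "play_rows", "arguments": {"increments": [[[0, 0, 0], [0, -0.06, 0.05], 0.9], [[0, 0, 0], [0, -0.06, 0.1], 0.9], [[0, 0, 0], [0, -0.06, 0.15], 0.9], [[0, 0, 0], [0, -0.06, 0.18], 0.9], [[0, 0, 0], [0, -0.06, 0.18], 0.9], [[0, 0, 0], [0, -0.06, 0.18], 0.9], [[0, 0, 0], [0, -0.06, 0.18], 0.9], [[0, 0, 0], [0, -0.06, 0.18], 0.9]]}}

```text
t: 66.9
ee_pos: [0.5329, -0.0082, 0.1013]
eef_rot: [0.0, -0.013, 1.0, -0.0]
force: [-2.6, -0.2, 5.7]
grip_width: 0.0181
```

Contact (upward force 8 N above the hanging load) at exactly the expected height. Release.

Request:
{"name": "play_rows", "arguments": {"increments": [[[0, 0, 0], [0, 0, -0.03], 0.9], [[0, 0, 0], [0, 0, -0.03], 0.5], [[0, 0, 0], [0, 0, -0.03], 0.2], [[0, 0, 0], [0, 0, -0.03], -0.05], [[0, 0, 0], [0, 0, -0.03], -0.05], [[0, 0, 0], [0, 0, -0.03], -0.05], [[0, 0, 0], [0, 0, -0.03], -0.05], [[0, 0, 0], [0, 0, -0.03], -0.05]]}}

```text
t: 67.7
ee_pos: [0.5327, -0.0082, 0.1013]
eef_rot: [0.0, -0.013, 1.0, 0.0]
force: [-1.0, -0.0, 0.2]
grip_width: 0.0447
```

Request:
{"name": "play_rows", "arguments": {"increments": [[[0, 0, 0], [0, 0, -2], -0.05], [[0, 0, 0], [0, 0, -5], -0.05], [[0, 0, 0], [0, 0, -9], -0.05], [[0, 0, 0], [2, 0, -12], -0.05], [[0, 0, 0], [6, 0, -12], -0.05], [[0, 0, 0], [9, 0, -14], -0.05], [[0, 0, 0], [11, 0, -16], -0.05], [[0, 0, 0], [11, 0, -16], -0.05]]}}

```text
t: 68.5
ee_pos: [0.4221, -0.0111, 0.2639]
eef_rot: [0.002, -0.013, 1.0, -0.0]
force: [1.3, -0.0, -0.4]
grip_width: 0.0446
```

Run:
```python
from h import *
o=get_obs();print(o["t"],o["force"],o["ee_pos"])
im=snap("wrist","w36");cv2.imwrite("pics/w36c.png",cv2.resize(im[190:340,240:400],None,fx=4,fy=4,interpolation=cv2.INTER_CUBIC))
snap("side","s36",(200,120,480,310),2.8);snap("top","t36")
```

```text
68.5 [ 1.34839127 -0.01526995 -0.44795936] [ 0.42209876 -0.01110455  0.26393828]
```

View pics/w36.png

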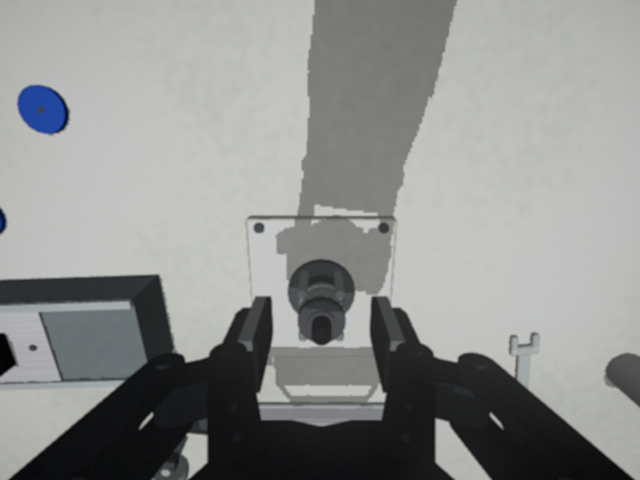

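View pics/w36c.png

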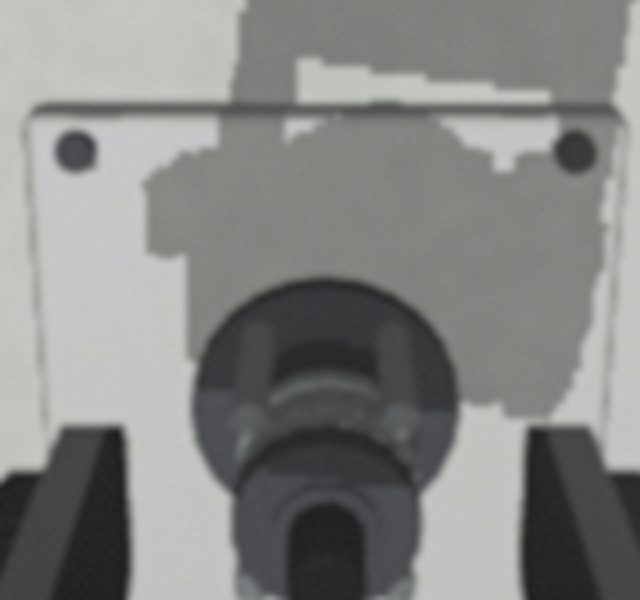

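View pics/s36.png

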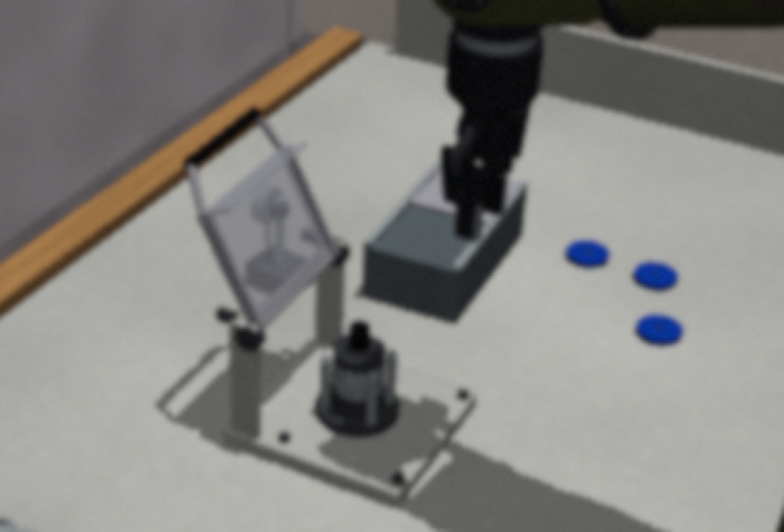

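View pics/t36.png

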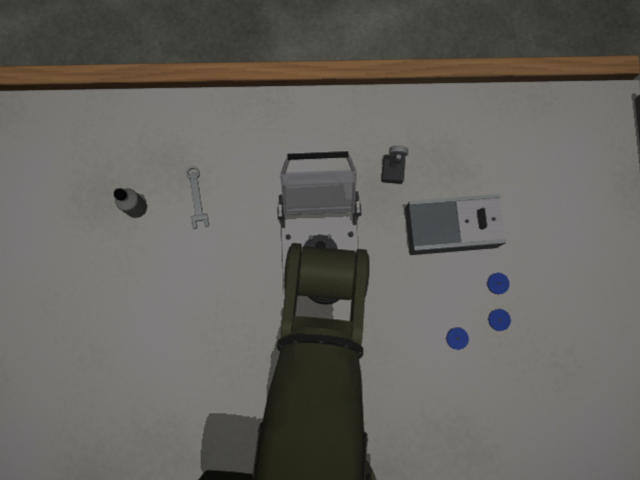

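Run:
```python
from h import *
im=cv2.imread("pics/t36.png");cv2.imwrite("pics/t36c.png",cv2.resize(im[180:270,395:515],None,fx=6,fy=6,interpolation=cv2.INTER_CUBIC))
```

```text
(no output)
```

View pics/t36c.png

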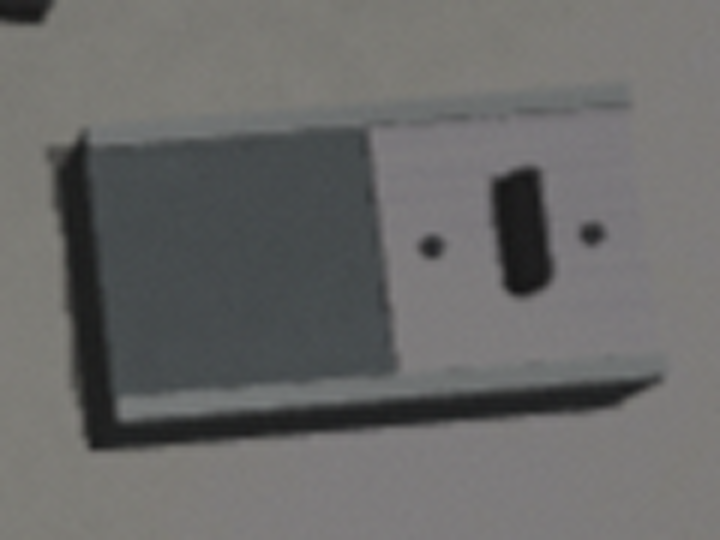

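Run:
```python
from h import *
o=get_obs();print(o["t"],o["force"],abs(o["joint_vel"]).max());print(sign_off())
```

```text
68.65 [-0.2650672   0.14684133 -0.38996939] 0.02424220793234879
the job is handed in; nothing more can be done
None
```

The job is done and handed in at t = 68.7 s; `sign_off()` gives no verdict.

**What I did**
- I swung the guard back past its balance point, and it stands open by itself on its stop.
- I stood the setting master in the storage well and slid the cover shut against its stop (about 19 N felt there).
- I stacked the lift plate, all four bright blanks and the weight between the rods. Each was let go at contact height or within about 2 mm of it. I felt no side force from the rods during the insertions.
- I left the three blue discs alone.

**Last checks**
- **Camera views:** the wrist, side and top pictures show the guard open, the cover's edge flush with the end of the console, and the stack between the rods with the weight flat on top. The gauge, bottle and spanner look unmoved.
- **Weight height:** it touched down at the height expected for plate plus four blanks.
- **At hand-in:** the gripper was clear and the wrist force about 0.5 N.
- **Master:** I saw it upright in the well before closing the cover, but could not see it afterwards.

**Disagreement between measurements:** far camera views put the magazine axis about 3 mm nearer the robot in x than close views did. I used the position relative to the rods in the close views, and the parts went in without touching. The final offset of each disc from the magazine axis was not measured separately. The rods leave about 2 mm of play against the 5 mm limit, though the weight sits up among the rod points, where the play is larger.

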